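# Find and punch the balance point of a locking bar

### The job

This flat steel locking bar is going to hang from a single eye, so it has to be drilled where it balances. Slide it gently along on the balance stand until it tips off its lock-side rest and lies level on the narrow ridge all by itself, then take the centre punch and press it gently, straight down, until it fires on the bar right above the middle of the ridge, leaving no dent anywhere else. Put the punch back in its wooden block, leave the bar balanced, and leave the other things alone.

Things in the scene. Friction and masses are not known exactly. Their poses are not given: they have to be found in the camera images.
- stand: Green balance stand fixed to the bench, 74 x 236 mm. Origin: centre of its underside; y axis along the bar, +y towards its lock case, z up. A steel ridge crosses under the bar at y = 0. At y = +85 and -85 mm a fork (prongs 68 mm high, 1.5 mm clear of the bar's edges) holds a roller on a soft damper: it lifts with 0.1 N, sinks slowly and stops when the bar slopes 4 degrees (0.07 rad).
- ridge (a point): Middle of the ridge's flat top, 60 mm above the bench; axes as the stand's. The top is 8 mm wide along y and 50 mm long along x, its ends visible either side of the bar. The bar lies level only while its centre of mass is above the ridge's top (5 mm either side of its middle at most); slid too far it tips over to the -y roller.
- bar: Loose flat steel bar, 340 x 25 x 6 mm, 0.54 to 0.68 kg. Origin: middle of its underside; y along it towards the lock case, z up. It starts sloping down to the +y roller. Its balance point is hidden: 35 to 65 mm from its middle towards the case, at first 10 to 56 mm on the +y side of the ridge. A finger touching it can hold it tilted: let go to see how it lies; it settles in about 2 s.
- bar_middle (a point): Centre of the bar's flat, 3 mm above its underside.
- bar_lock_end (a point): Centre of the bar's lock-side end face (170 mm from the middle), 18 mm above the bar's underside. The dark steel lock case, fixed on top of the bar, is 24 mm wide, 44 mm long and 30 mm high; its outer face is flush with the bar's end, so end face of bar and case together is 36 mm high.
- bar_tail_end (a point): Centre of the bar's other, bare end face, 3 mm above its underside. When the bar lies level it is at the same height as bar_middle; when it leans on the lock-side roller it is 12 mm higher, when it has tipped over to the other roller 12 mm lower.
- punch: Automatic centre punch, 138 mm long, 0.1 kg, point down in the wooden block's hole. Origin: underside of its brass collar, on the axis; z along the axis away from the point. Collar 23 mm dia., 6 mm high; above it a grip sleeve 14 mm dia. up to 74 mm and a brass cap to 86 mm; below it a 12 mm dia. nose to -30 mm and the nib to its point at -52 mm.
- punch_grip (a point): Point on the punch's axis to grip, 36 mm above the collar's underside, 88 mm above the point with the nib out.
- punch_collar (a point): On the punch's axis at the underside of the collar; rests on the block's top when the punch stands in its hole.
- punch_point (a point): The tip of the punch's nib.
- nib (a joint): How far the punch's nib is pressed in: 0 m out, 0.006 m stop. Spring: it starts to move at 1.8 N and needs about 7.2 N at 0.0045 m, where it fires; 9 N at the stop. Springs out again.
- tool_block: Wooden tool block, 56 x 100 x 60 mm high, fixed to the bench. Origin: centre of its underside, y along its length. Two drill shanks stand 12 mm proud of its top at y = +35 and -35 mm.
- block_hole (a point): Centre of the mouth of the punch's hole (17 mm dia., right through) in the block's top, 60 mm above the bench.
- tape: Bystander: yellow tape measure, 64 x 78 x 35 mm. Origin: centre of its underside.
- padlock: Bystander: brass padlock lying flat, 71 x 46 x 20 mm. Origin: centre of its underside.
- cylinder_brass: Bystander: brass lock cylinder, 17 x 60 x 24 mm. Origin: centre of its underside.
- oiler: Bystander: white oil bottle with red spout, 46 mm dia., 150 mm high. Origin: centre of its underside.
- hex_key: Bystander: dark hex key lying flat, 32 x 89 x 9 mm. Origin: centre of its underside.
- calip: Bystander: steel caliper lying flat, 62 x 200 x 9 mm. Origin: centre of its underside.

How it is judged:
On the way, in this order (a step that is already met when the one before it is completed fails the run):
1. the bar lies level on the ridge by itself, touched by nothing but the stand (angle between bar's own z axis and vertical below 0.02 rad and angular speed of bar below 0.08 rad/s and linear speed of bar below 0.02 m/s and contact force between stand and bar above 2 N and contact force between each of the arm, the fingers, punch and bar below 0.1 N), for 0.5 s.
2. the punch, held upright, is pressed in at least 4.5 mm on the balanced bar, its point within 4 mm of the ridge's middle along the bar (value of joint nib above 0.0045 m and contact force between punch and bar above 3 N and angle between bar's own z axis and vertical below 0.025 rad and angle between punch's own z axis and vertical below 0.25 rad and y of punch_point in the frame of ridge between -0.004 and 0.004 m), for 0.06 s.
At the end, for the whole second after the job is handed in: The bar lies level (within 0.02 rad) and at rest on the ridge, touched by nothing but the stand; the punch stands upright and still in the block's hole, its collar within 3 mm of the block's top and 5 mm of the hole's centre, nib sprung out (all of step 1 and horizontal distance between punch_collar and block_hole below 0.005 m and angle between punch's own z axis and vertical below 0.08 rad and linear speed of punch below 0.02 m/s and value of joint nib below 0.001 m and z of punch_collar in the frame of block_hole between -0.003 and 0.003 m).
It fails at once if the punch is pressed on the bar more than 6 mm from the ridge's middle along the bar, or while the bar is not level (0.03 rad) (contact force between punch and bar above 2 N and (not (y of punch_point in the frame of ridge between -0.006 and 0.006 m) or angle between bar's own z axis and vertical above 0.03 rad)).
It fails at once if the punch is rammed on the bar with more than 16 N (contact force between punch and bar above 16 N).
It fails at once if the bar is forced against the stand with more than 30 N (contact force between stand and bar above 30 N).
It fails at once if the bar comes off the stand (z of bar_middle in the frame of stand below 0.045 m or angle between bar's own z axis and vertical above 0.2 rad or horizontal distance between bar_middle and ridge above 0.12 m).
It fails at once if a bystander (tape measure, padlock, lock cylinder, oil bottle, hex key, caliper) is shifted by more than 15 mm (distance of any of tape, padlock, cylinder_brass, oiler, hex_key, calip from where it was at the start of the episode above 0.015 m).
It also fails if it takes over 70 s, if anything falls off the work surface, if the arm or the gripper's body presses on something with over 40 N, if the wrist force passes 120 N, or if a joint passes its speed limit or range.

### The arm

A 7-joint arm with a two-finger parallel gripper is mounted at the origin on the work surface; the furniture and walls round the work are solid. World frame = base frame: x ahead of the robot, y to its left, z up, the work surface at z = 0. Lengths are in m, angles in rad, forces in N, time in s.
With the tool pointing down it reaches from about 0.425 to 0.925 m from the base axis. Payload 6.8 kg.
Tool frame: the origin (TCP) lies between the finger pads; the fingertips stand r.tip_extent ahead of it and the grasp point (between the pads) lies 5 mm behind it (r.tip_extent is the distance from the TCP to the fingertips, in m); y points along the fingers, x is the direction in which the jaws open and shut, and the axes are right-handed (so a half turn about y gives the same grasp; the last joint's range is limited). The gripper opens to 85 mm and grips with 20 to 120 N. Pads are 22 mm wide; open, the fingers measure 114 mm over their backs; the gripper's body (76 mm by 85 mm) begins 54 mm behind the grasp point. The pads swing forward as they close: fully open they stand 13 mm farther back than shut.
Start: joints at [-1.336, 0.477, 0.022, 1.555, -0.011, 1.109, -0.083], TCP at [0.227, 0.636, 0.245] pointing down, gripper open.
Joint ranges: [-2.96, 2.96], [-0.34, 2.1], [-1.41, 1.46], [0.24, 2.44], [-1.37, 4.51], [0.17, 1.92], [-2.96, 2.96]. Speed limits (rad/s): [2.39, 2.39, 3.14, 3.14, 3.14, 3.14, 3.14].

### API

Orientations are given as a rotation vector (axis times angle).
In Python, from bench import r gives the robot as it stands.
- The arm moves only by the tool send_rows, never from a script. Its argument "plan" is a list of rows, each a list of 5 numbers: the shift along the tool's x, y, z in cm, then the turn about the tool's y in degrees, then the opening, from 0 (shut) to 1 (fully open). In form: [[dx, dy, dz, spin, grip], ...]. A call has 1 to 12 rows; each row shifts and turns the commanded pose from where the row before left it, along the tool's axes as they then stand; what a row does not reach is not made up. A row lasts 1/8 s, in which the tool goes at most 62.5 mm and 10.7 degrees, less where a joint would pass 70% of its speed; a pose out of reach is approached as far as the arm can. A call is refused whole if a number of a shift passes 6.25 or a number of a turn 10.7, either way. A call with a gripper value outside its range is refused whole. The fingers move at their own pace and stop on an object; "force" is the grip in N (left out, the last holds). Time passes only in rows, so rows that do not move let the fingers close. It gives the time, the measured TCP pose, the force and the opening at its end, in the units of the state.
- r.get_obs(): the state, without advancing time (a new reading comes with each control period).
- r.grab_frame(name): name is "side" or "top"; returns a dict with "image" (420x560x3 uint8, red, green, blue), "camera_matrix" (3x3 intrinsics, pixels), "cam_to_world" (4x4, takes a point from camera to world coordinates). Camera axes: x right, y down, z forward; pixel columns grow to the right and rows downward; lengths in m; the calibration is good to about 2 mm. A picture is of the moment at which its call begins. There is no depth.
- r.hand_in(): hands the job in, once; it reports no verdict.
Trained networks look in the newest picture that a camera, given by its name, has taken for a name from the list of things; names that differ only in an ending like _2 or _b are one class to them, and where a whole thing is asked for, a point or a joint stands for the part that bears it (a point fixed in the world has none). Each returns a list of dicts, best first, with "p" (0 to 1); they miss things now and then, are a little off and sometimes report something else, mostly with a low value. They report only what shows in the picture. A call takes as long as a camera call.
- r.recognise(camera, target): "rect" ([left, top, right, bottom] in pixels, round what is visible of it).
The state is a dict: "clock": time; "joints": joint angles; "qvel": joint speeds; "tau": joint torques, N m; "tcp_pos": TCP position; "orientation": TCP orientation; "contact_force": force on the tool from outside, world axes, zero at the start; "moment": the same for the moment, N m; "grip_width": finger opening in m.
Only numpy, scipy, OpenCV 4.12 (cv2) and the standard library are available. Lean on these libraries where they do the work, as an engineer would, in place of code of your own. Each camera call takes 0.05 s, during which the arm holds its last target.

## Working session

There is one attempt and no reset: what is moved stays moved. The work goes in short steps, Python scripts to look and compute and a tool call to move; the robot and the scene stay as the last step left them, time stands still between calls to the robot, and variables do not carry over. Pictures are saved under pics/ and viewed, and the job is handed in when it is done.

Besides the shell and the picture viewer there is one more tool, called after "Request:" as name(argument=value, ...), one argument or row to a line, values as JSON. send_rows: Moves the arm, as the interface text tells. Its arguments: {"type":"object","properties":{"plan":{"type":"array","items":{"type":"array","items":{"type":"number"}}},"force":{"type":"number"}},"required":["plan"]}

```bash
ls; mkdir -p pics
cat > h.py <<'E'
from bench import r
import numpy as np, cv2
def grab(n,fn=None):
    f=r.grab_frame(n)
    if fn: cv2.imwrite('pics/'+fn,cv2.cvtColor(f['image'],cv2.COLOR_RGB2BGR))
    return f
def ray(f,u,v):
    K=f['camera_matrix'];T=f['cam_to_world']
    d=T[:3,:3]@np.linalg.solve(K,[u,v,1.]);return T[:3,3],d
def atz(f,u,v,z):
    o,d=ray(f,u,v);return o+d*(z-o[2])/d[2]
def proj(f,p):
    T=np.linalg.inv(f['cam_to_world']);c=T[:3,:3]@np.array(p)+T[:3,3];q=f['camera_matrix']@c;return q[:2]/q[2]
def tri(f1,a,f2,b):
    o1,d1=ray(f1,*a);o2,d2=ray(f2,*b);d1=d1/np.linalg.norm(d1);d2=d2/np.linalg.norm(d2)
    s=np.linalg.lstsq(np.c_[d1,-d2],o2-o1,rcond=None)[0]
    p,q=o1+s[0]*d1,o2+s[1]*d2
    return (p+q)/2,np.linalg.norm(p-q)
E
python3 - <<'E'
from h import *
np.set_printoptions(precision=4,suppress=True)
o=r.get_obs();print(o, r.tip_extent)
for n in('side','top'):
    f=grab(n,n+'0.png');print(n,f['camera_matrix'],f['cam_to_world'])
    for t in['stand','bar','punch','tool_block','tape','padlock','cylinder_brass','oiler','hex_key','calip','bar_lock_end','bar_tail_end']:
        print(t,[( [round(x) for x in d['rect']],round(d['p'],2)) for d in r.recognise(n,t)[:3]])
E
```

```text
pics
{'clock': 0.0, 'joints': array([-1.3361,  0.4778,  0.0223,  1.5564, -0.0115,  1.1093, -0.0831]), 'qvel': array([-0.0008,  0.0007,  0.0004, -0.0016, -0.0007,  0.0002,  0.0002]), 'tau': array([  0.0001, -59.6458,   1.6084, -28.1196,   0.0126,   0.0092,
         0.    ]), 'tcp_pos': array([0.2267, 0.6352, 0.2443]), 'orientation': array([-1.3533, -0.9521,  0.9545]), 'contact_force': array([-0.7359, -0.4587, -0.4717]), 'moment': array([ 0.037 ,  0.0143, -0.0191]), 'grip_width': 0.08527036621498937} 0.014
side [[467.6579   0.     278.8008]
 [  0.     467.6579 220.3149]
 [  0.       0.       1.    ]] [[ 0.9317 -0.1117  0.3458  0.1913]
 [-0.3626 -0.3478  0.8646 -0.6309]
 [ 0.0237 -0.9309 -0.3645  0.4312]
 [ 0.      0.      0.      1.    ]]
stand [([248, 211, 296, 253], 0.84)]
bar [([251, 203, 339, 266], 0.85)]
punch [([208, 177, 219, 215], 0.48), ([249, 200, 343, 267], 0.27)]
tool_block [([196, 205, 231, 251], 0.83), ([341, 272, 425, 320], 0.28)]
tape [([304, 209, 334, 230], 0.81)]
padlock [([212, 174, 218, 217], 0.55), ([266, 198, 285, 212], 0.5)]
cylinder_brass []
oiler [([332, 200, 3
[... 368 characters left out ...]
[[-0.0209 -0.998   0.0603  0.4812]
 [-0.9998  0.0209 -0.001   0.2263]
 [-0.0003 -0.0603 -0.9982  1.0086]
 [ 0.      0.      0.      1.    ]]
stand [([241, 184, 356, 228], 0.57)]
bar [([225, 188, 390, 220], 0.9)]
punch [([217, 255, 234, 266], 0.6)]
tool_block [([202, 245, 252, 277], 0.59)]
tape [([209, 121, 249, 160], 0.82)]
padlock [([150, 152, 180, 187], 0.93), ([203, 245, 256, 275], 0.4)]
cylinder_brass [([360, 228, 385, 254], 0.64), ([153, 152, 178, 185], 0.27)]
oiler [([258, 116, 282, 142], 0.72)]
hex_key [([259, 114, 282, 142], 0.37)]
calip [([336, 134, 430, 175], 0.97)]
bar_lock_end [([224, 188, 390, 220], 0.71), ([245, 184, 356, 226], 0.24)]
bar_tail_end [([226, 190, 386, 218], 0.95)]
```

View images.

View pics/side0.png

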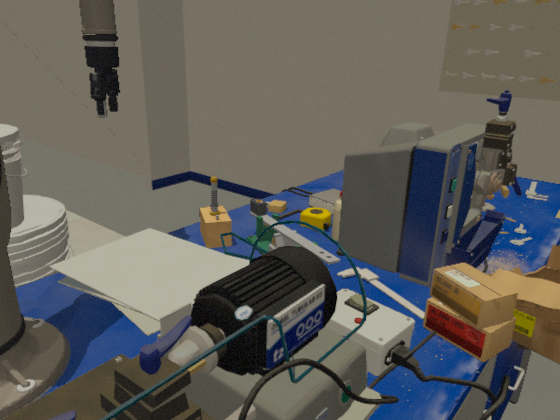

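View pics/top0.png

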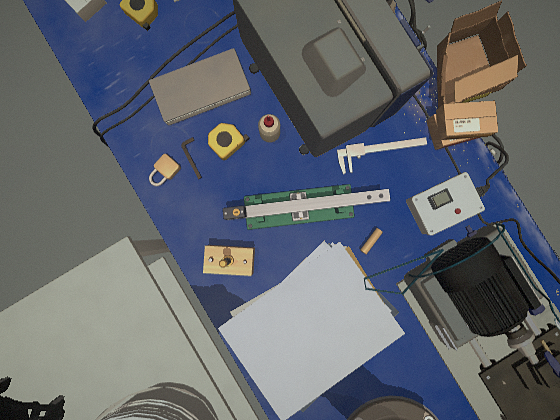

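Run:
```python
import cv2
a=cv2.imread('pics/side0.png')[160:340,180:440];cv2.imwrite('pics/side0c.png',cv2.resize(a,None,fx=3,fy=3,interpolation=cv2.INTER_CUBIC))
a=cv2.imread('pics/top0.png')[100:300,140:440];cv2.imwrite('pics/top0c.png',cv2.resize(a,None,fx=2.6,fy=2.6,interpolation=cv2.INTER_CUBIC))
```

```text
(no output)
```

View pics/side0c.png

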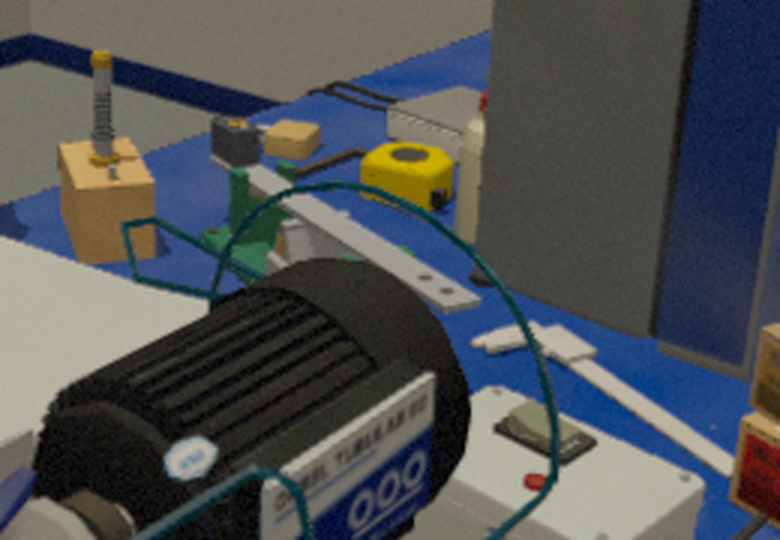

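View pics/top0c.png

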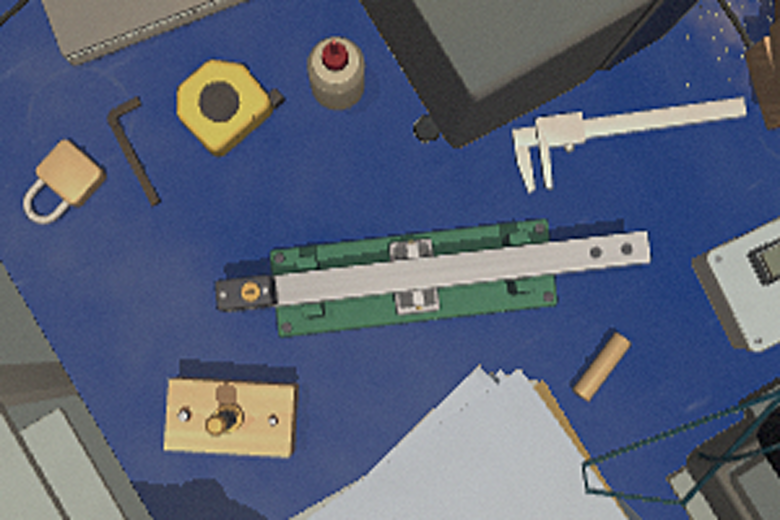

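Run:
```python
import cv2
I=cv2.imread('pics/top0.png')
a=I[175:240,215:400];cv2.imwrite('pics/t1.png',cv2.resize(a,None,fx=4.3,fy=4.3,interpolation=cv2.INTER_CUBIC))
a=I[235:285,195:260];cv2.imwrite('pics/t2.png',cv2.resize(a,None,fx=10,fy=10,interpolation=cv2.INTER_CUBIC))
a=I[180:232,270:340];cv2.imwrite('pics/t3.png',cv2.resize(a,None,fx=11,fy=11,interpolation=cv2.INTER_CUBIC))
```

```text
(no output)
```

View pics/t1.png

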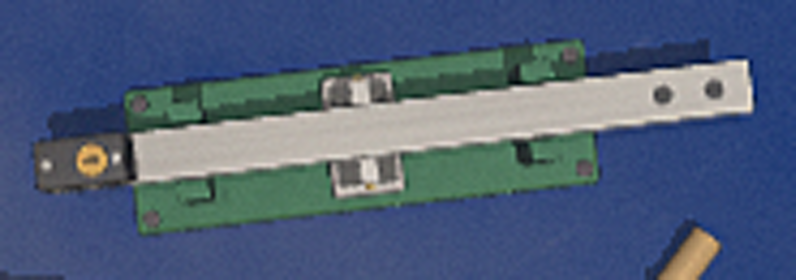

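View pics/t2.png

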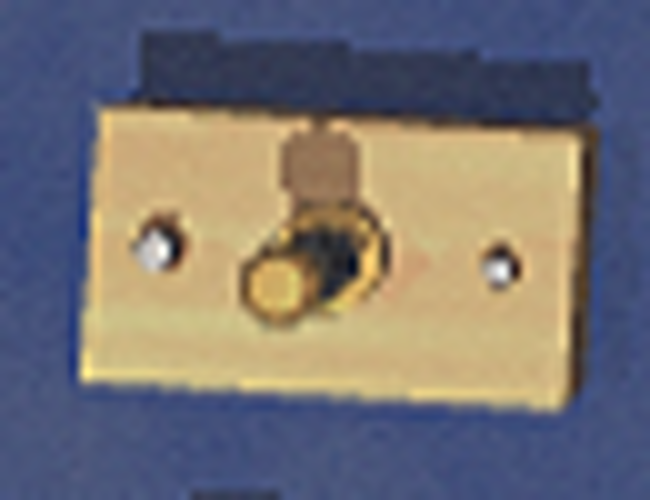

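View pics/t3.png

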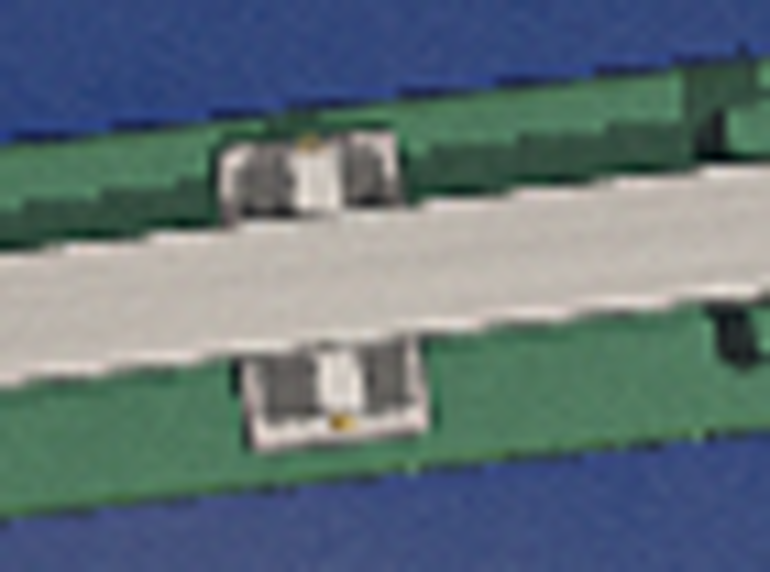

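```bash
python3 - <<'E'
from h import *
np.set_printoptions(precision=4,suppress=True)
f=grab('top');g=grab('side','s1.png')
t3=lambda u,v:((u+.5)/11+270-.5,(v+.5)/11+180-.5)
t2=lambda u,v:((u+.5)/10+195-.5,(v+.5)/10+235-.5)
t1=lambda u,v:((u+.5)/4.3+215-.5,(v+.5)/4.3+175-.5)
a=atz(f,*t3(311,143),.06);b=atz(f,*t3(343,421),.06)
m=(a+b)/2;d=(a-b)/np.linalg.norm(a-b)
print('ridge ends',a,b,np.linalg.norm(a-b),'mid',m,'angle xaxis',np.degrees(np.arctan2(d[1],d[0])))
for q in[(125,92),(583,42),(598,180),(140,232)]:print('stand corner',atz(f,*t1(*q),.008))
c=[atz(f,*t1(*q),.008) for q in[(125,92),(583,42),(598,180),(140,232)]];print(np.mean(c,0), np.linalg.norm(c[0]-c[1]),np.linalg.norm(c[0]-c[3]))
D=[atz(f,*t2(*q),.072) for q in[(158,250),(500,268)]]
dd=D[0]-D[1];print('drills',D,np.mean(D,0),np.linalg.norm(dd),'ang y',np.degrees(np.arctan2(-dd[0],dd[1])))
print('collar',atz(f,*t2(333,262),.066),'cap',atz(f,*t2(278,288),.146))
C=[atz(f,*t2(*q),.06) for q in[(100,105),(582,128),(562,408),(83,382)]];print('blk',np.mean(C,0))
# bar: tail end corners top; lock end
lt=[atz(f,*t1(*q),.066+.018) for q in[(748,60),(752,110)]]
print('tail',lt)
ll=[atz(f,*t1(*q),.06-.01+.036) for q in[(35,143),(38,190)]]
print('lock',ll)
for p in(m,np.mean(D,0)):print(proj(g,p))
print('side cap',proj(g,[*atz(f,*t2(278,288),.146)[:2],.146]))
E
cat > /dev/null
python3 - <<'E'
import cv2
a=cv2.imread('pics/side0.png')[165:275,190:350];cv2.imwrite('pics/s2.png',cv2.resize(a,None,fx=5,fy=5,interpolation=cv2.INTER_CUBIC))
E
```

```text
ridge ends [0.559  0.1932 0.06  ] [0.5064 0.1884 0.06  ] 0.052729005754329344 mid [0.5327 0.1908 0.06  ] angle xaxis 5.231945043539997
stand corner [0.5581 0.3099 0.008 ]
stand corner [0.5787 0.0763 0.008 ]
stand corner [0.5083 0.0708 0.008 ]
stand corner [0.4869 0.3034 0.008 ]
[0.533  0.1901 0.008 ] 0.23448242342683 0.07151533244796443
drills [array([0.4253, 0.3742, 0.072 ]), array([0.4202, 0.3049, 0.072 ])] [0.4228 0.3395 0.072 ] 0.06952600409707789 ang y -4.193154092935272
collar [0.4218 0.3394 0.066 ] cap [0.4222 0.3402 0.146 ]
blk [0.4227 0.3404 0.06  ]
tail [array([0.5612, 0.0104, 0.084 ]), array([0.5376, 0.0093, 0.084 ])]
lock [array([0.5291, 0.3458, 0.086 ]), array([0.507 , 0.3447, 0.086 ])]
[284.3127 230.7922]
[214.3489 207.3797]
side cap [213.1249 175.4918]
```

View pics/s2.png

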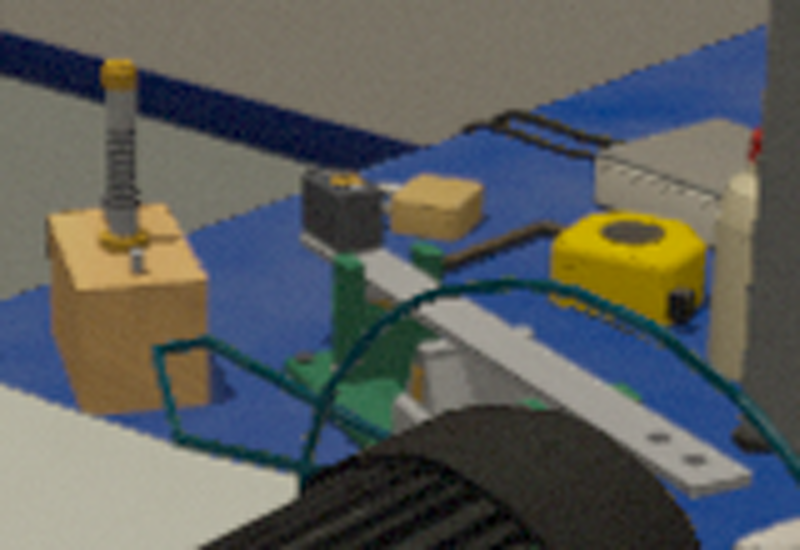

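```bash
cat >> h.py <<'E'
from scipy.spatial.transform import Rotation as Ro
np.set_printoptions(precision=4,suppress=True)
def st():
    o=r.get_obs();R=Ro.from_rotvec(o['orientation']).as_matrix()
    return o,R
def shift(target,o=None):
    o,R=st();return R.T@(np.array(target)-o['tcp_pos'])*100
th=np.radians(5.05)
RIDGE=np.array([.5328,.1906,.06]);XS=np.array([np.cos(th),np.sin(th),0]);YS=np.array([-np.sin(th),np.cos(th),0])
HOLE=np.array([.4224,.3397,.06])
def stand_pt(x,y,z): return np.array([RIDGE[0],RIDGE[1],0])+x*XS+y*YS+np.array([0,0,z])
E
python3 - <<'E'
from h import *
o,R=st();print(R);print(o['tcp_pos'])
f=grab('top');g=grab('side')
print('machine base near edge',atz(g,402,273,0),'top corner cand', tri(f,(315,153),g,(412,143)))
for z in(0,.2,.3,.4):print(z,atz(f,315,153,z),atz(f,235,15,z),atz(f,428,85,z), atz(f,322,148,z))
for z in(0,.2,.3,.4,.5):print(z, proj(g,atz(f,315,153,z)))
t1=lambda u,v:((u+.5)/4.3+215-.5,(v+.5)/4.3+175-.5)
for q,z in[((750,85),.078),((36,166),.085)]:
    p=atz(f,*t1(*q),z)-RIDGE;print('bar end in stand',p@XS,p@YS)
print(stand_pt(0,.175,.05))
E
```

```text
[[ 0.3361 -0.     -0.9418]
 [ 0.9418  0.0001  0.3361]
 [ 0.     -1.      0.    ]]
[0.2269 0.6358 0.2453]
machine base near edge [0.7299 0.0486 0.    ] top corner cand (array([0.675 , 0.1235, 0.2406]), np.float64(0.1553142441292394))
0 [0.651 0.151 0.   ] [0.9688 0.3236 0.    ] [ 0.799  -0.1055  0.    ] [0.6618 0.1352 0.    ]
0.2 [0.6173 0.1659 0.2   ] [0.8722 0.3043 0.2   ] [ 0.736  -0.0397  0.2   ] [0.626  0.1533 0.2   ]
0.3 [0.6005 0.1734 0.3   ] [0.8238 0.2947 0.3   ] [ 0.7045 -0.0068  0.3   ] [0.6081 0.1623 0.3   ]
0.4 [0.5837 0.1809 0.4   ] [0.7755 0.285  0.4   ] [0.673  0.0261 0.4   ] [0.5902 0.1713 0.4   ]
0 [342.2192 257.1142]
0.2 [330.8819 164.6662]
0.3 [324.5248 112.8285]
0.4 [317.6313  56.6166]
0.5 [310.1306  -4.5474]
bar end in stand 0.0009369269710389915 -0.18296944059787681
bar end in stand -0.000785802197127268 0.15571576744617427
[0.5174 0.3649 0.05  ]
```

Run:
```python
from h import *
print(shift(stand_pt(0,.20,.2)))
```

```text
[-13.4681   4.5325 -35.4194]
```

Request:
send_rows(
  plan=[
    [-1.92,0.65,-5.06,0,0],
    [-1.92,0.65,-5.06,0,0],
    [-1.92,0.65,-5.06,0,0],
    [-1.92,0.65,-5.06,0,0],
    [-1.92,0.65,-5.06,0,0],
    [-1.92,0.65,-5.06,0,0],
    [-1.92,0.65,-5.06,0,0],
    [0,0,0,-8.2,0],
    [0,0,0,-8.2,0],
    [0,0,0,-8.2,0],
    [0,0,0,0,0],
  ],
)

```text
clock: 2.88
tcp_pos: [0.5154, 0.39, 0.1998]
orientation: [-1.167, -1.272, 1.271]
contact_force: [-0.0, -0.4, -0.7]
grip_width: 0.0001
```

Run:
```python
from h import *
o,R=st();print(R,o['tcp_pos'],o['contact_force'],o['clock'],o['grip_width'])
print(shift(stand_pt(0,.187,.068)))
print('spin needed world deg',np.degrees(np.arctan2(YS[1],YS[0])-np.arctan2(R[1,0],R[0,0])))
f=grab('top','t5.png');g=grab('side','s5.png')
```

```text
[[-0.0849 -0.0002 -0.9964]
 [ 0.9964  0.0003 -0.0849]
 [ 0.0003 -1.      0.0001]] [0.5154 0.39   0.1998] [-0.029  -0.3584 -0.6698] 2.875 8.249474688796642e-05
[-1.32   13.1804  0.0166]
spin needed world deg 0.17779134967405652
```

View pics/t5.png

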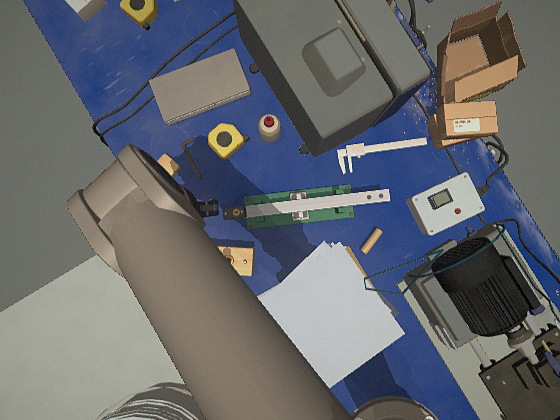

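View pics/s5.png

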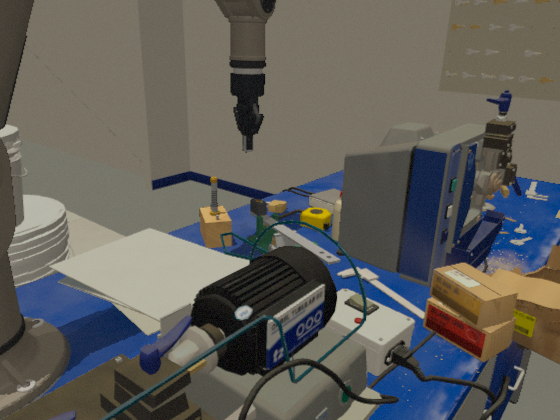

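Request:
send_rows(
  plan=[
    [-0.5,4.4,0,0,0],
    [0,4.4,0,0,0],
    [0,4.3,0,0,0],
    [0,0,0,0,0],
  ],
)

```text
clock: 3.48
tcp_pos: [0.5135, 0.3834, 0.0656]
orientation: [-1.167, -1.265, 1.278]
contact_force: [-0.5, 0.4, 0.9]
grip_width: -0.0003
```

Run:
```python
from h import *
o,R=st();p=o['tcp_pos'];q=p-RIDGE;print(p,q@XS,q@YS,o['contact_force'],o['clock'])
f=grab('top','t6.png');g=grab('side','s6.png')
a=cv2.imread('pics/t6.png')[160:250,195:415];cv2.imwrite('pics/t6c.png',cv2.resize(a,None,fx=3.6,fy=3.6,interpolation=cv2.INTER_CUBIC))
a=cv2.imread('pics/s6.png')[165:275,190:350];cv2.imwrite('pics/s6c.png',cv2.resize(a,None,fx=5,fy=5,interpolation=cv2.INTER_CUBIC))
```

```text
[0.5135 0.3834 0.0656] -0.0022412745569852528 0.19379824313962982 [-0.5389  0.4489  0.8701] 3.475
```

View pics/t6c.png

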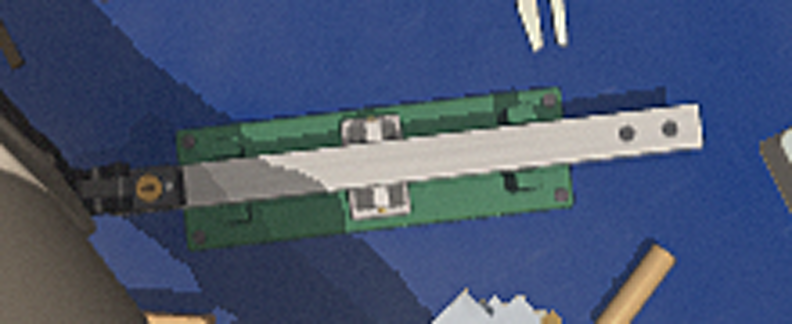

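View pics/s6c.png

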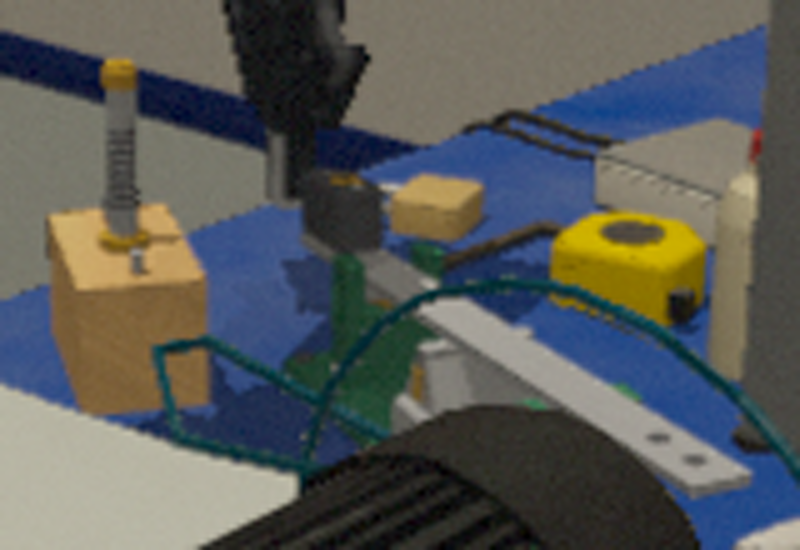

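```bash
cat >> h.py <<'E'
def track(img,ref,c,half,search):
    G=lambda a:cv2.resize(a,None,fx=4,fy=4,interpolation=cv2.INTER_CUBIC)
    cx,cy=c;hx,hy=half;sx,sy=search
    t=ref[cy-hy:cy+hy,cx-hx:cx+hx];w=img[cy-hy-sy:cy+hy+sy,cx-hx-sx:cx+hx+sx]
    m=cv2.matchTemplate(G(w),G(t),cv2.TM_CCOEFF_NORMED);_,s,_,l=cv2.minMaxLoc(m)
    return cx+l[0]/4-sx,cy+l[1]/4-sy,s
def tail(tag=None):
    f=grab('top',tag and 't'+tag+'.png');g=grab('side',tag and 's'+tag+'.png')
    rt=cv2.cvtColor(cv2.imread('pics/top0.png'),cv2.COLOR_BGR2RGB);rs=cv2.cvtColor(cv2.imread('pics/side0.png'),cv2.COLOR_BGR2RGB)
    a=track(f['image'],rt,(378,196),(16,9),(40,8));b=track(g['image'],rs,(326,254),(15,11),(45,40))
    p0,e0=tri(f,(378,196),g,(326,254));p,e=tri(f,a[:2],g,b[:2]);d=p-p0
    print('tail move: x %.1f y %.1f z %.1f mm'%(d@XS*1e3,d@YS*1e3,d[2]*1e3),'scores %.2f %.2f res %.1f %.1f'%(a[2],b[2],e0*1e3,e*1e3),a[:2],b[:2])
    o,R=st();q=o['tcp_pos']-RIDGE;print('tcp stand',q@XS,q@YS,o['tcp_pos'][2],'F',o['contact_force'],'t',o['clock'])
    return p0,p
E
python3 -c "
from h import *
print(tail())"
```

```text
tail move: x 0.0 y 0.0 z 0.0 mm scores 1.00 1.00 res 0.0 0.0 (378.0, 196.0) (326.0, 254.0)
tcp stand 0.0014928852005866855 0.19625576998282 0.07111638935675517 F [-0.0517  0.8023 -0.5577] t 3.675
(array([0.5471, 0.0308, 0.0775]), array([0.5471, 0.0308, 0.0775]))
```

Request:
send_rows(
  plan=[
    [-0.6,0,0,0,0],
    [-0.5,0,0,0,0],
    [-0.3,0,0,0,0],
    [-0.3,0,0,0,0],
    [-0.3,0,0,0,0],
    [-0.3,0,0,0,0],
    [-0.3,0,0,0,0],
    [0,0,0,0,0],
  ],
)

```text
clock: 4.68
tcp_pos: [0.518, 0.3596, 0.0689]
orientation: [-1.167, -1.273, 1.272]
contact_force: [0.2, 0.6, 0.5]
grip_width: 0.0
```

```bash
python3 -c "
from h import *
tail('7')"
```

```text
tail move: x 0.0 y -0.6 z -0.2 mm scores 0.99 0.99 res 0.0 0.2 (378.25, 196.0) (326.25, 254.25)
tcp stand 9.422118211891118e-05 0.16968613683558295 0.06887857482027028 F [0.024  2.2758 0.5299] t 4.775
```

Request:
send_rows(
  plan=[
    [-0.3,0,0,0,0],
    [-0.3,0,0,0,0],
    [-0.3,0,0,0,0],
    [-0.3,0,0,0,0],
    [-0.3,0,0,0,0],
    [0,0,0,0,0],
  ],
)

```text
clock: 5.52
tcp_pos: [0.5197, 0.3444, 0.0693]
orientation: [-1.167, -1.273, 1.272]
contact_force: [-0.2, 4.2, 3.5]
grip_width: -0.0002
```

```bash
python3 -c "
from h import *
tail('8')"
```

```text
tail move: x -1.7 y -15.6 z 1.9 mm scores 0.97 0.93 res 0.0 0.7 (386.0, 195.75) (329.75, 256.75)
tcp stand 0.0003596505855635414 0.15438628681083935 0.06914451988456233 F [0.333  4.5827 2.814 ] t 5.625
```

Request:
send_rows(
  plan=[
    [-0.2,0,0,0,0],
    [-0.2,0,0,0,0],
    [-0.1,0,0,0,0],
    [0,0,0,0,0],
    [0.6,0,0,0,0],
    [0,0,0,0,0],
    [0,0,0,0,0],
    [0,0,0,0,0],
    [0,0,0,0,0],
  ],
)

```text
clock: 6.75
tcp_pos: [0.5192, 0.3449, 0.0687]
orientation: [-1.167, -1.272, 1.273]
contact_force: [-0.2, 0.1, -0.4]
grip_width: 0.0001
```

```bash
python3 -c "
from h import *
tail('9')
a=cv2.imread('pics/s9.png')[165:275,190:350];cv2.imwrite('pics/s9c.png',cv2.resize(a,None,fx=5,fy=5,interpolation=cv2.INTER_CUBIC))"
```

```text
tail move: x -1.7 y -19.8 z 1.4 mm scores 0.96 0.91 res 0.0 0.9 (388.0, 195.5) (331.0, 258.0)
tcp stand 5.0507321146738105e-05 0.15509385507258355 0.06877169129982202 F [-0.1676  0.3536 -1.5156] t 6.85
```

View pics/s9c.png

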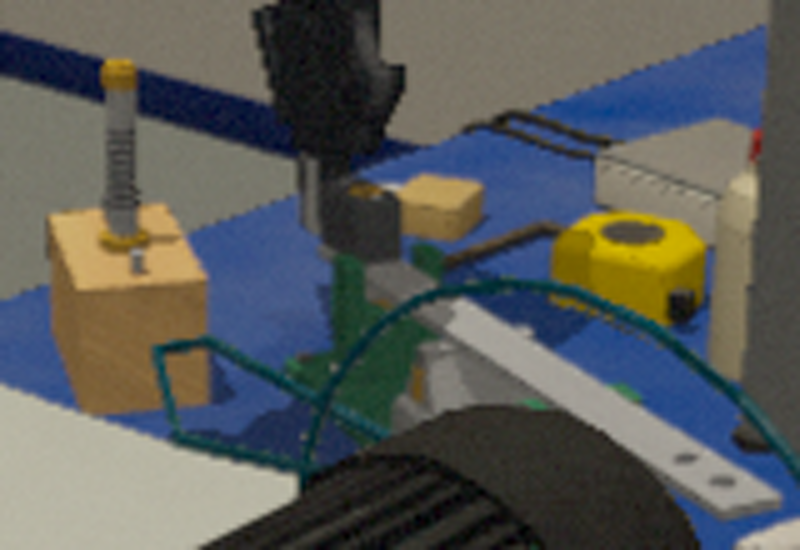

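Request:
send_rows(
  plan=[
    [-0.45,0,0,0,0],
    [-0.3,0,0,0,0],
    [-0.2,0,0,0,0],
    [0,0,0,0,0],
    [0.6,0,0,0,0],
    [0,0,0,0,0],
    [0,0,0,0,0],
    [0,0,0,0,0],
    [0,0,0,0,0],
  ],
)

```text
clock: 7.98
tcp_pos: [0.5195, 0.3415, 0.0688]
orientation: [-1.167, -1.272, 1.273]
contact_force: [-0.4, -1.1, -0.0]
grip_width: -0.0
```

```bash
python3 -c "
from h import *
tail('10')"
```

```text
tail move: x -7.0 y -19.1 z 9.9 mm scores 0.96 0.91 res 0.0 11.1 (390.0, 195.5) (325.5, 254.25)
tcp stand 5.749020362787033e-05 0.15165506718861652 0.06880925918868762 F [0.2643 0.4554 0.2473] t 8.075
```

```bash
cat >> h.py <<'E'
def tail(tag=None):
    f=grab('top',tag and 't'+tag+'.png');g=grab('side',tag and 's'+tag+'.png')
    rt=cv2.cvtColor(cv2.imread('pics/top0.png'),cv2.COLOR_BGR2RGB);rs=cv2.cvtColor(cv2.imread('pics/side0.png'),cv2.COLOR_BGR2RGB)
    a=track(f['image'],rt,(378,196),(16,9),(40,8))
    p0,e0=tri(f,(378,196),g,(326,254))
    S=6
    res=[]
    t=rs[254-9:254+13,326-16:326+18].astype(np.float32)
    for dz in np.arange(-30,6,.5)/1e3:
        p=atz(f,a[0],a[1],p0[2]+dz);u,v=proj(g,p)
        M=np.float32([[1,0,u-16],[0,1,v-9]])
        w=cv2.warpAffine(g['image'],M,(34,22),flags=cv2.INTER_CUBIC|cv2.WARP_INVERSE_MAP).astype(np.float32)
        s=np.corrcoef(w.ravel(),t.ravel())[0,1];res.append((s,dz,p))
    s,dz,p=max(res,key=lambda q:q[0]);d=p-p0
    print('tail move: x %.1f y %.1f z %.1f mm'%(d@XS*1e3,d@YS*1e3,dz*1e3),'scores %.2f %.2f'%(a[2],s))
    o,R=st();q=o['tcp_pos']-RIDGE;print('tcp stand',q@XS,q@YS,o['tcp_pos'][2],'F',o['contact_force'],'t',o['clock'])
    return p0,p
E
python3 - <<'E'
from h import *
import h
G={n:cv2.cvtColor for n in()}
live=grab
def mk(tag):
    def gg(n,fn=None):
        f=dict(F[n]);f['image']=cv2.cvtColor(cv2.imread('pics/'+n[0]+tag+'.png'),cv2.COLOR_BGR2RGB);return f
    return gg
F={n:r.grab_frame(n) for n in('top','side')}
for t in('7','8','9','10'):
    h.grab=mk(t);h.tail()
E
```

```text
tail move: x -0.1 y -0.5 z 0.0 mm scores 0.99 1.00
tcp stand 4.0027620683800704e-05 0.15173223319587498 0.06880532243261513 F [-0.0973 -0.3438 -0.6174] t 8.175
tail move: x -1.4 y -15.8 z 2.0 mm scores 0.97 0.93
tcp stand 4.0027620683800704e-05 0.15173223319587498 0.06880532243261513 F [-0.0973 -0.3438 -0.6174] t 8.175
tail move: x -1.3 y -20.1 z 1.0 mm scores 0.96 0.89
tcp stand 4.0027620683800704e-05 0.15173223319587498 0.06880532243261513 F [-0.0973 -0.3438 -0.6174] t 8.175
tail move: x -1.7 y -24.0 z 1.5 mm scores 0.96 0.86
tcp stand 4.0027620683800704e-05 0.15173223319587498 0.06880532243261513 F [-0.0973 -0.3438 -0.6174] t 8.175
```

Request:
send_rows(
  plan=[
    [-0.45,0,0,0,0],
    [-0.3,0,0,0,0],
    [-0.25,0,0,0,0],
    [0,0,0,0,0],
    [0.6,0,0,0,0],
    [0,0,0,0,0],
    [0,0,0,0,0],
    [0,0,0,0,0],
    [0,0,0,0,0],
  ],
)

```text
clock: 9.3
tcp_pos: [0.5199, 0.3375, 0.0687]
orientation: [-1.167, -1.272, 1.273]
contact_force: [0.8, -0.1, -0.3]
grip_width: -0.0003
```

```bash
python3 -c "
from h import *
tail('11')"
```

```text
tail move: x -2.1 y -27.7 z -5.5 mm scores 0.97 0.76
tcp stand 3.319994503953626e-05 0.14765978170014155 0.06877693085298656 F [ 0.34   -0.6553  0.2772] t 9.4
```

Request:
send_rows(
  plan=[
    [-0.45,0,0,0,0],
    [-0.3,0,0,0,0],
    [-0.25,0,0,0,0],
    [0,0,0,0,0],
    [0.6,0,0,0,0],
    [0,0,0,0,0],
    [0,0,0,0,0],
    [0,0,0,0,0],
    [0,0,0,0,0],
  ],
)

```text
clock: 10.52
tcp_pos: [0.5202, 0.3336, 0.0687]
orientation: [-1.167, -1.272, 1.273]
contact_force: [-0.9, 0.1, 0.2]
grip_width: -0.0001
```

```bash
python3 -c "
from h import *
tail('12')
a=cv2.imread('pics/s12.png')[165:275,190:350];cv2.imwrite('pics/s12c.png',cv2.resize(a,None,fx=5,fy=5,interpolation=cv2.INTER_CUBIC))"
```

```text
tail move: x -2.1 y -30.7 z -9.5 mm scores 0.97 0.68
tcp stand 3.315225709254871e-05 0.1436273806485525 0.06876567050908383 F [ 0.5216  0.6465 -0.1171] t 10.625
```

View pics/s12c.png

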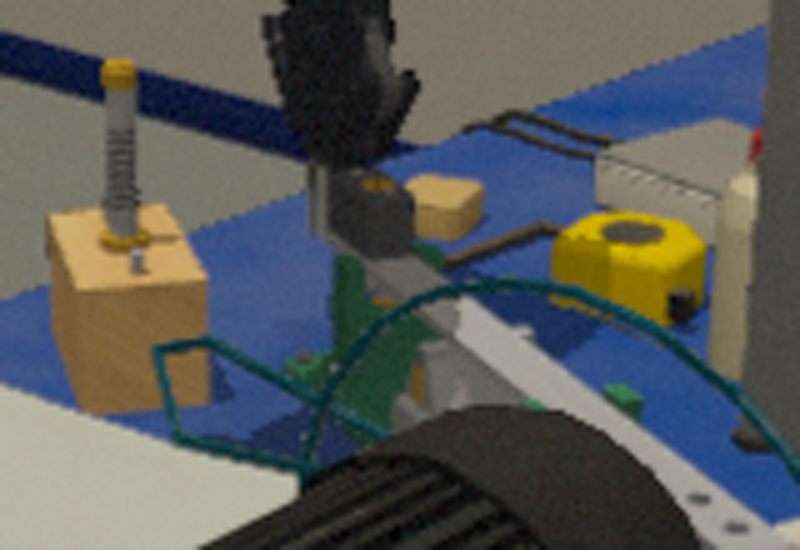

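Request:
send_rows(
  plan=[
    [0,0,0,0,0],
    [0,0,0,0,0],
    [0,0,0,0,0],
    [0,0,0,0,0],
    [0,0,0,0,0],
    [0,0,0,0,0],
    [0,0,0,0,0],
    [0,0,0,0,0],
  ],
)

```text
clock: 11.62
tcp_pos: [0.5202, 0.3338, 0.0688]
orientation: [-1.167, -1.273, 1.273]
contact_force: [-0.5, 0.5, -0.5]
grip_width: 0.0002
```

```bash
python3 -c "
from h import *
tail('13')
a=cv2.imread('pics/s13.png')[165:275,190:350];cv2.imwrite('pics/s13c.png',cv2.resize(a,None,fx=5,fy=5,interpolation=cv2.INTER_CUBIC))
a=cv2.imread('pics/t13.png')[160:250,195:415];cv2.imwrite('pics/t13c.png',cv2.resize(a,None,fx=3.6,fy=3.6,interpolation=cv2.INTER_CUBIC))"
```

```text
tail move: x -2.1 y -30.7 z -9.5 mm scores 0.97 0.68
tcp stand 2.1462746176464406e-05 0.14376919643789474 0.06879791387454806 F [ 0.0102 -0.0115  0.0057] t 11.725
```

View pics/s13c.png

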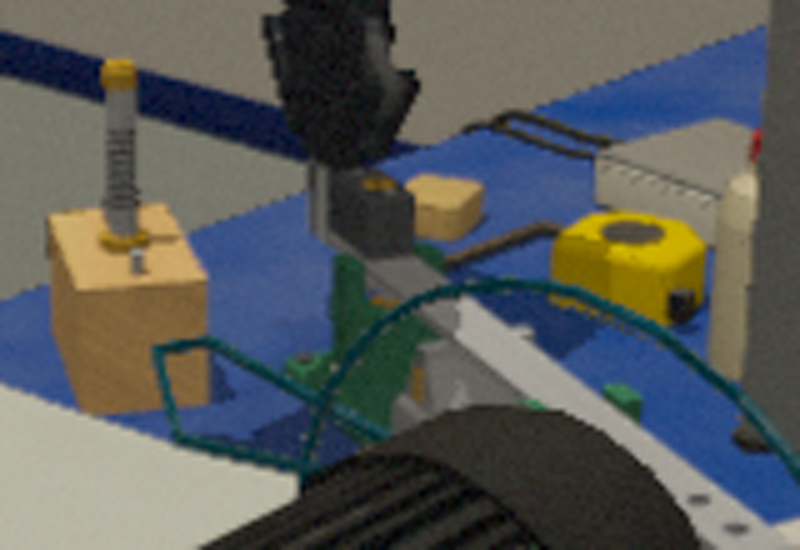

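View pics/t13c.png

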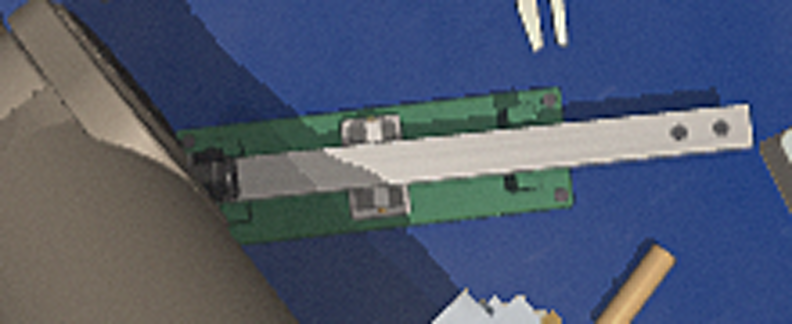

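Request:
send_rows(
  plan=[
    [1.5,0,0,0,0],
    [2.0,0,0,0,0],
    [0,-6.0,0,0,0],
    [0,-6.0,0,0,0.5],
    [-0.7,-0.5,3.2,0,0.5],
    [-0.7,0,3.2,0,0.5],
    [-0.7,0,3.2,0,0.5],
    [0,0,0,0,0.5],
    [0,0,0,0,0.5],
  ],
)

```text
clock: 12.85
tcp_pos: [0.4238, 0.3409, 0.1942]
orientation: [-1.166, -1.275, 1.272]
contact_force: [0.5, 0.4, 0.6]
grip_width: 0.0427
```

Run:
```python
from h import *
tail('14')
o,R=st();print(o['tcp_pos'],o['grip_width'],shift([*HOLE[:2],.093]))
for c,n in(('s14',(165,275,190,350,5)),('t14',(160,280,195,415,3.6))):
    a=cv2.imread(f'pics/{c}.png')[n[0]:n[1],n[2]:n[3]];cv2.imwrite(f'pics/{c}c.png',cv2.resize(a,None,fx=n[4],fy=n[4],interpolation=cv2.INTER_CUBIC))
```

```text
tail move: x -2.6 y -30.8 z -10.0 mm scores 0.97 0.65
tcp stand -0.09498537869018556 0.15871472942139292 0.19392905628342413 F [-0.3798  0.1208  0.8666] t 12.95
[0.4242 0.3403 0.1939] 0.04271759515063106 [-0.0531 10.0927  0.1936]
```

View pics/s14c.png

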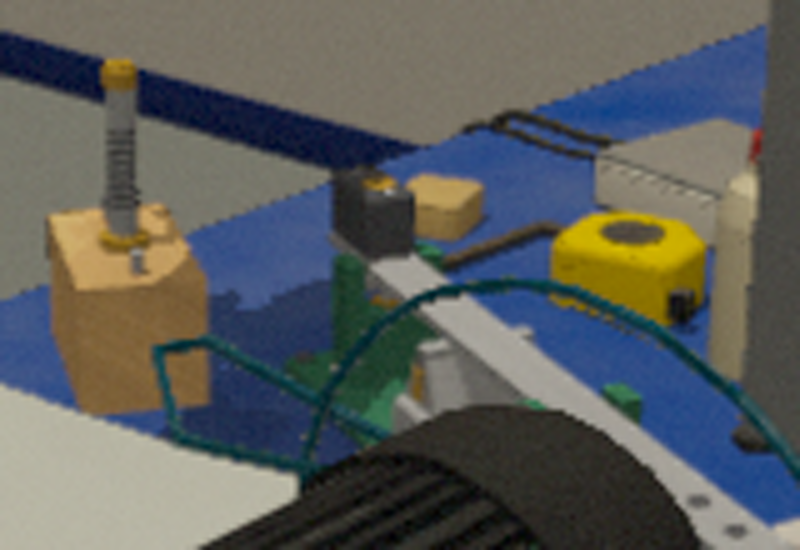

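View pics/t14c.png

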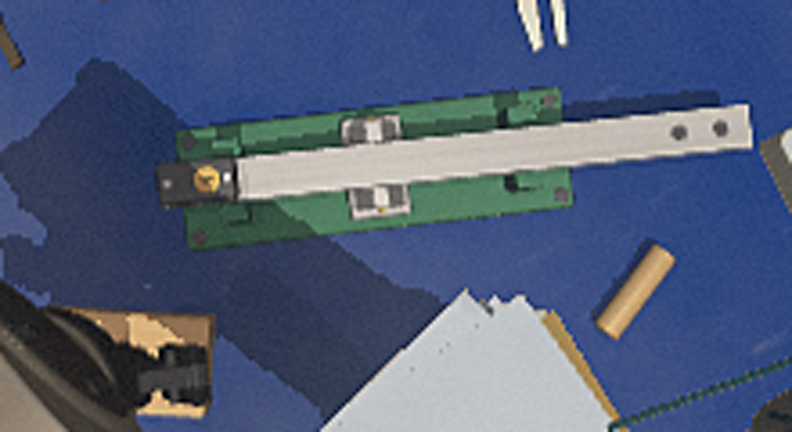

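Request:
send_rows(
  plan=[
    [0,4.0,0.2,0,0.5],
    [0,3.5,0,0,0.5],
    [0,2.0,0,0,0.5],
    [0,0.6,0,0,0.5],
    [0,0,0,0,0.5],
  ],
  force=60,
)

```text
clock: 13.58
tcp_pos: [0.4219, 0.3395, 0.0928]
orientation: [-1.167, -1.272, 1.272]
contact_force: [0.1, -0.5, -0.0]
grip_width: 0.0429
```

Run:
```python
from h import *
o,R=st();print(o['tcp_pos'],o['grip_width'],shift([*HOLE[:2],.093]),o['contact_force'])
g=grab('side','s15.png')
a=cv2.imread('pics/s15.png')[140:260,150:310];cv2.imwrite('pics/s15c.png',cv2.resize(a,None,fx=5,fy=5,interpolation=cv2.INTER_CUBIC))
```

```text
[0.4219 0.3395 0.0928] 0.04293606883187983 [ 0.0129 -0.0167 -0.0535] [ 0.1367 -0.4738 -0.0286]
```

View pics/s15c.png

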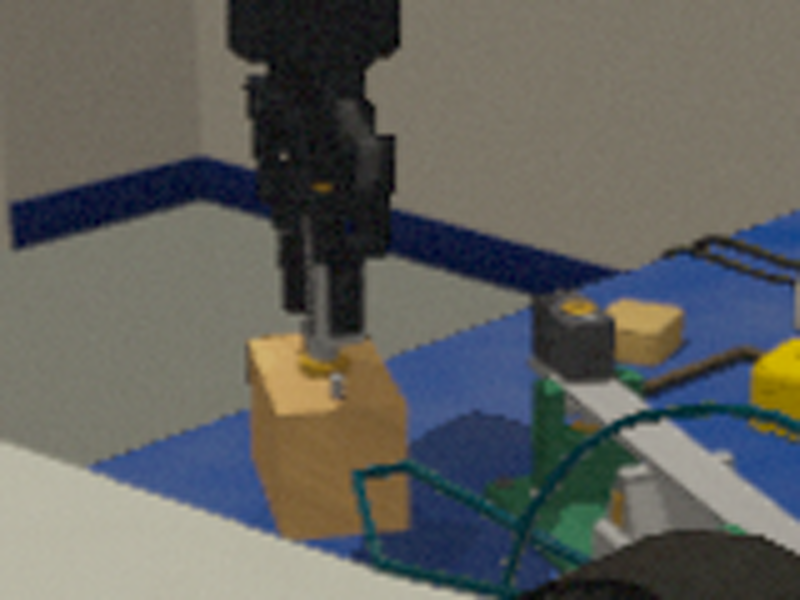

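Request:
send_rows(
  plan=[
    [0,0,0,0,0],
    [0,0,0,0,0],
    [0,0,0,0,0],
    [0,0,0,0,0],
    [0,0,0,0,0],
    [0,0,0,0,0],
  ],
  force=60,
)

```text
clock: 14.38
tcp_pos: [0.4218, 0.3397, 0.0937]
orientation: [-1.167, -1.274, 1.271]
contact_force: [-0.2, -1.8, 6.7]
grip_width: 0.0122
```

Request:
send_rows(
  plan=[
    [0,-1.0,0,0,0],
    [0,-3.0,0,0,0],
    [0,-5.0,0,0,0],
    [0,-2.0,0,0,0],
    [0,0,0,0,0],
    [0,0,0,0,0],
  ],
)

```text
clock: 15.12
tcp_pos: [0.4207, 0.3387, 0.2018]
orientation: [-1.167, -1.271, 1.274]
contact_force: [-0.3, 0.3, -1.6]
grip_width: 0.0127
```

Run:
```python
from h import *
o,R=st();print(o['tcp_pos'],o['grip_width'],o['contact_force'],o['moment'])
g=grab('side','s16.png');f=grab('top','t16.png')
print(shift([*RIDGE[:2],.19]),R[:,0],'grip proj',proj(g,o['tcp_pos']-[0,0,.083-.0]),proj(f,o['tcp_pos']-[0,0,.083]))
a=cv2.imread('pics/s16.png')[110:230,150:310];cv2.imwrite('pics/s16c.png',cv2.resize(a,None,fx=5,fy=5,interpolation=cv2.INTER_CUBIC))
```

```text
[0.4207 0.3387 0.2018] 0.01266068262719578 [-0.2628  0.2693 -1.5931] [-0.0311 -0.0222 -0.0101]
[-15.7162   1.1455  -9.8971] [-0.0866  0.9962 -0.0011] grip proj [212.9437 187.6249] [224.9597 263.1203]
```

View pics/s16c.png

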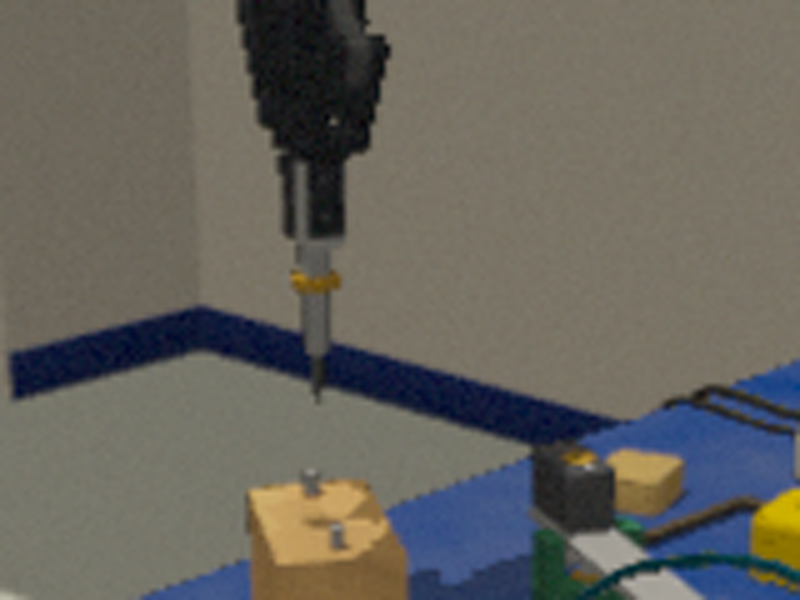

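Request:
send_rows(
  plan=[
    [-2.0,0,-1.3,0,0],
    [-3.2,0,-2.0,0,0],
    [-3.5,0,-2.2,0,0],
    [-3.5,0,-2.2,0,0],
    [-2.5,0,-1.6,0,0],
    [-1.0,0,-0.6,0,0],
    [0,2.0,0,0,0],
    [0,1.5,0,0,0],
    [0,0,0,0,0],
    [0,0,0,0,0],
    [0,0,0,0,0],
  ],
)

```text
clock: 16.6
tcp_pos: [0.5338, 0.1919, 0.1685]
orientation: [-1.167, -1.274, 1.272]
contact_force: [-0.0, -0.7, -1.8]
grip_width: 0.0125
```

Run:
```python
from h import *
tail('17')
o,R=st();print(o['tcp_pos'],o['grip_width'],o['contact_force'],shift([*RIDGE[:2],.16]))
g=r.grab_frame('side');f=r.grab_frame('top')
print('tip pred',proj(g,o['tcp_pos']-[0,0,.0857]), 'ridge ends',proj(g,stand_pt(.025,0,.06)),proj(g,stand_pt(-.025,0,.06)),'mid bar top',proj(g,stand_pt(0,0,.066)))
a=cv2.imread('pics/s17.png')[195:265,240:340];cv2.imwrite('pics/s17c.png',cv2.resize(a,None,fx=8,fy=8,interpolation=cv2.INTER_CUBIC))
a=cv2.imread('pics/s14.png')[195:265,240:340];cv2.imwrite('pics/s14d.png',cv2.resize(a,None,fx=8,fy=8,interpolation=cv2.INTER_CUBIC))
a=cv2.imread('pics/t17.png')[160:250,195:415];cv2.imwrite('pics/t17c.png',cv2.resize(a,None,fx=3.6,fy=3.6,interpolation=cv2.INTER_CUBIC))
```

```text
tail move: x -2.6 y -30.8 z -10.0 mm scores 0.97 0.63
tcp stand 0.0010898189425887761 0.000975310457062985 0.16836703243136358 F [-0.6738 -0.172  -0.7434] t 16.7
[0.5338 0.1917 0.1684] 0.012743237017099408 [-0.6738 -0.172  -0.7434] [-0.098   0.8366  0.1096]
tip pred [284.9583 220.3421] ridge ends [295.0828 228.9997] [273.459  232.6717] mid bar top [284.4707 228.123 ]
```

View pics/s17c.png

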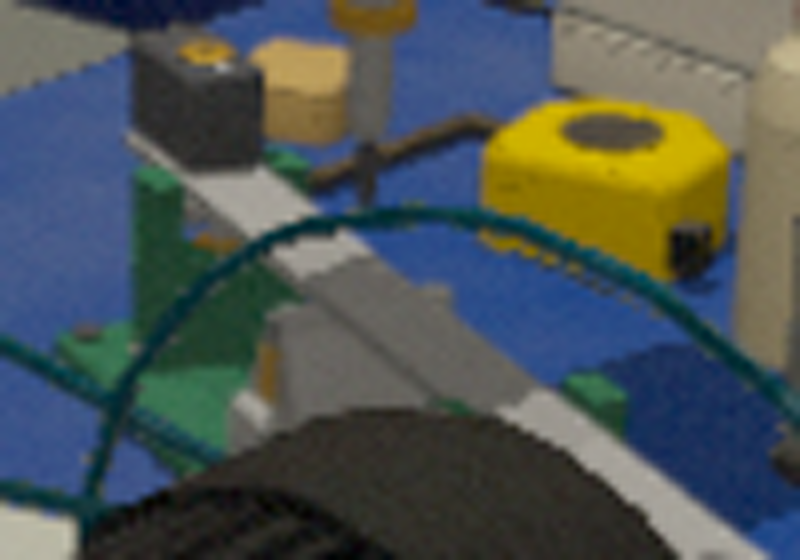

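View pics/s14d.png

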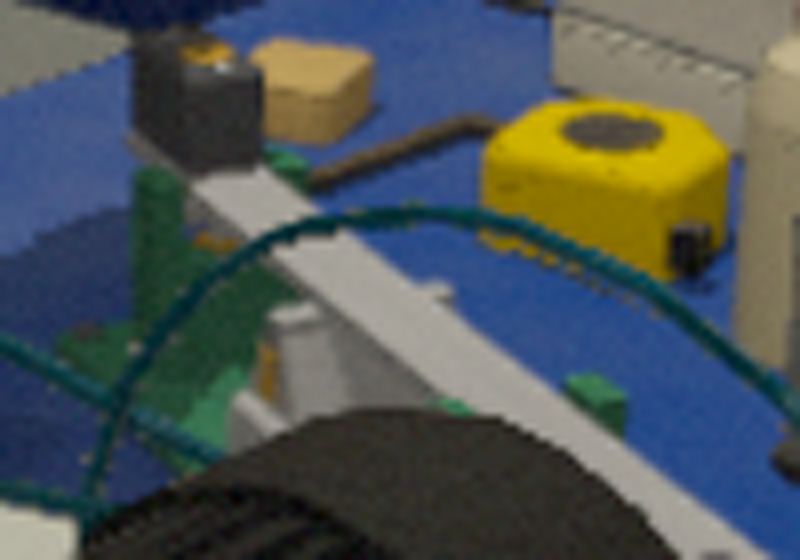

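View pics/t17c.png

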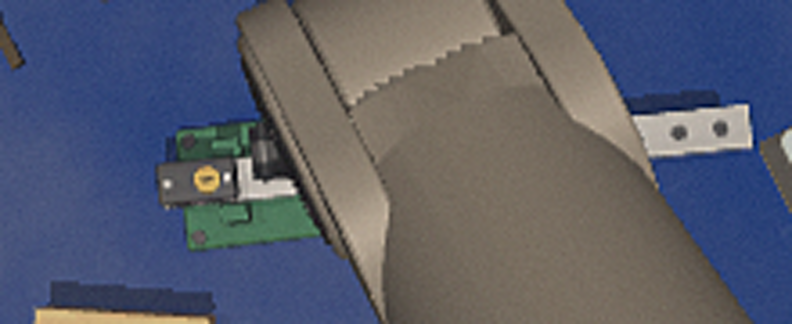

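Run:
```python
from h import *
g=r.grab_frame('side');f=r.grab_frame('top')
def ov(src,cam,x0,y0,w,h,s,out,vs=-999):
    I=cv2.resize(cv2.imread(src)[y0:y0+h,x0:x0+w],None,fx=s,fy=s,interpolation=cv2.INTER_CUBIC)
    for x0s,x1s in((-.025,-.0125),(.0125,.025)):
        q=[proj(cam,stand_pt(x,y,.06)) for x,y in((x0s,-.004),(x1s,-.004),(x1s,.004),(x0s,.004))]
        q=(np.array(q)-[x0,y0]+.5)*s-.5
        cv2.polylines(I,[np.round(q).astype(int)],True,(0,0,255),1)
    cv2.imwrite(out,I)
ov('pics/s14.png',g,260,215,50,40,16,'pics/ov1.png')
ov('pics/t14.png',f,270,180,70,52,11,'pics/ov2.png')
```

```text
(no output)
```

View pics/ov1.png

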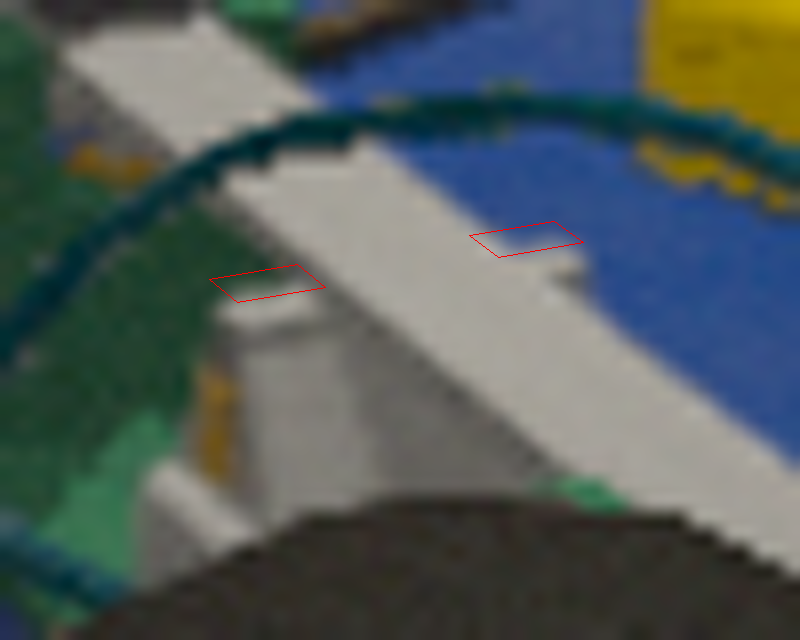

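View pics/ov2.png

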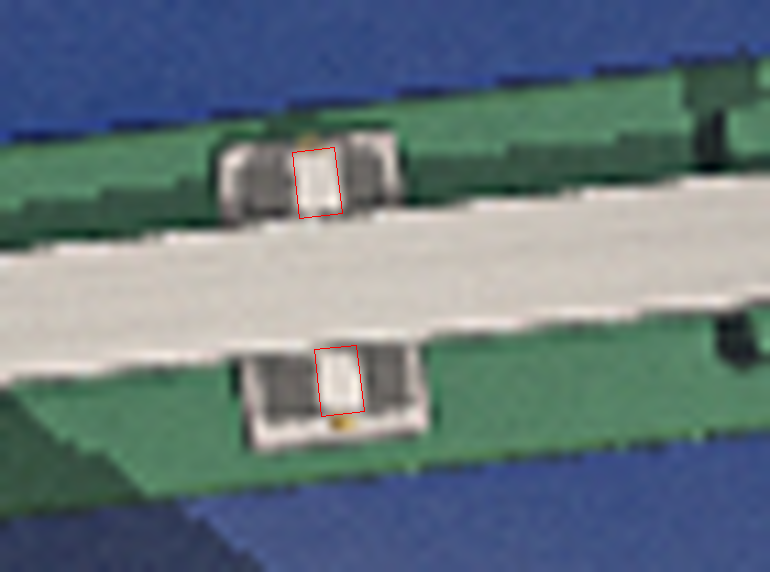

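Request:
send_rows(
  plan=[
    [-0.12,0.5,0.1,0,0],
    [0,0.5,0,0,0],
    [0,0.2,0,0,0],
    [0,0,0,0,0],
    [0,0,0,0,0],
  ],
  force=80,
)

```text
clock: 17.52
tcp_pos: [0.5327, 0.1902, 0.1558]
orientation: [-1.167, -1.273, 1.273]
contact_force: [0.2, -0.9, -1.3]
grip_width: 0.0123
```

Run:
```python
from h import *
F=[];P=[]
for i in range(3):
    o,R=st();F.append(o['contact_force']);P.append(o['tcp_pos']);g=grab('side','s18.png')
print(np.array(F),np.mean(P,0),(np.mean(P,0)-RIDGE)@XS,(np.mean(P,0)-RIDGE)@YS,'tip pred',proj(g,P[0]-[0,0,.0857]),o['grip_width'])
a=cv2.imread('pics/s18.png')[195:265,240:340];cv2.imwrite('pics/s18c.png',cv2.resize(a,None,fx=8,fy=8,interpolation=cv2.INTER_CUBIC))
```

```text
[[ 0.2388 -0.8992 -1.2506]
 [-0.5338 -0.5252 -1.2732]
 [ 0.8486  0.2075 -0.7286]] [0.5328 0.1902 0.1559] -7.695004253302953e-05 -0.00038535703209290837 tip pred [284.5611 226.3298] 0.012189731160104255
```

View pics/s18c.png

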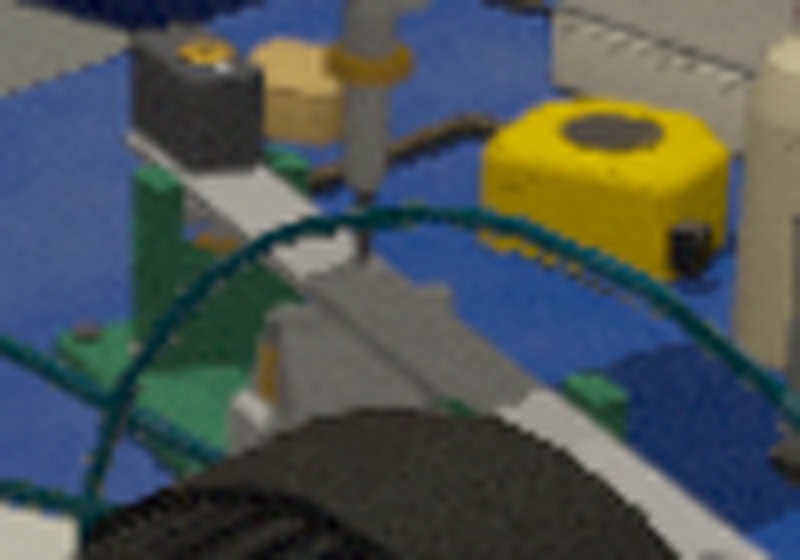

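Request:
send_rows(
  plan=[
    [0,0.1,0,0,0],
    [0,0.1,0,0,0],
    [0,0.1,0,0,0],
    [0,0,0,0,0],
  ],
)

```text
clock: 18.18
tcp_pos: [0.5326, 0.1901, 0.1527]
orientation: [-1.167, -1.273, 1.273]
contact_force: [0.3, -0.2, -0.5]
grip_width: 0.0119
```

Request:
send_rows(
  plan=[
    [0,0.1,0,0,0],
    [0,0,0,0,0],
  ],
)

```text
clock: 18.42
tcp_pos: [0.5327, 0.1902, 0.1518]
orientation: [-1.167, -1.273, 1.273]
contact_force: [0.5, 0.7, -0.9]
grip_width: 0.0122
```

Request:
send_rows(
  plan=[
    [0,0.1,0,0,0],
    [0,0,0,0,0],
  ],
)

```text
clock: 18.68
tcp_pos: [0.5328, 0.1902, 0.151]
orientation: [-1.167, -1.273, 1.272]
contact_force: [-1.0, -0.4, 1.8]
grip_width: 0.0119
```

Request:
send_rows(
  plan=[
    [0,0.1,0,0,0],
    [0,0.1,0,0,0],
    [0,0,0,0,0],
    [0,0,0,0,0],
  ],
)

```text
clock: 19.18
tcp_pos: [0.5328, 0.1902, 0.149]
orientation: [-1.167, -1.273, 1.272]
contact_force: [-0.7, 1.2, 2.8]
grip_width: 0.0124
```

Run:
```python
from h import *
tail('19')
o,R=st();print(o['tcp_pos'],o['contact_force'],o['moment'])
a=cv2.imread('pics/s19.png')[195:265,240:340];cv2.imwrite('pics/s19c.png',cv2.resize(a,None,fx=8,fy=8,interpolation=cv2.INTER_CUBIC))
```

```text
tail move: x -2.6 y -30.8 z -10.0 mm scores 0.97 0.64
tcp stand -6.929936570237743e-05 -0.00041278859920915124 0.14894400218007198 F [0.6761 0.0598 3.2272] t 19.275
[0.5328 0.1902 0.1489] [0.6761 0.0598 3.2272] [-0.0807  0.0441 -0.0103]
```

View pics/s19c.png

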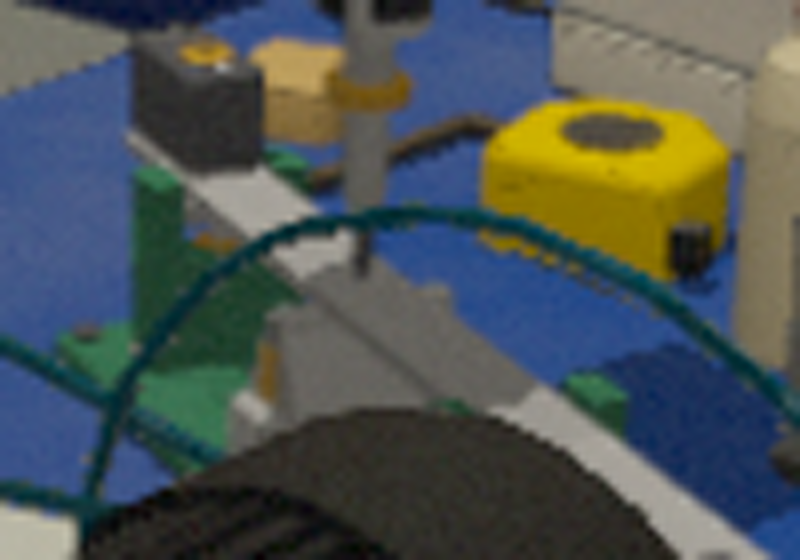

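Request:
send_rows(
  plan=[
    [0,0.1,0,0,0],
    [0,0.1,0,0,0],
    [0,0.05,0,0,0],
    [0,0,0,0,0],
    [0,0,0,0,0],
  ],
)

```text
clock: 19.9
tcp_pos: [0.5329, 0.1902, 0.1465]
orientation: [-1.167, -1.273, 1.272]
contact_force: [-0.3, -0.3, 5.6]
grip_width: 0.0119
```

Run:
```python
from h import *
F=[]
for i in range(4):
    o,R=st();F.append(o['contact_force'][2]);r.grab_frame('side')
print(F,o['tcp_pos'],o['clock'])
```

```text
[np.float64(5.563304105174418), np.float64(5.094692538383829), np.float64(6.1551589529416315), np.float64(5.482123387038729)] [0.5328 0.1903 0.1465] 20.05
```

Request:
send_rows(
  plan=[
    [0,0.05,0,0,0],
    [0,0.04,0,0,0],
    [0,0,0,0,0],
    [0,0,0,0,0],
    [0,0,0,0,0],
  ],
)

```text
clock: 20.72
tcp_pos: [0.5329, 0.1902, 0.1458]
orientation: [-1.167, -1.273, 1.272]
contact_force: [-1.4, -1.1, 5.9]
grip_width: 0.0121
```

Run:
```python
from h import *
F=[]
for i in range(5):
    o,R=st();F.append(o['contact_force'][2]);r.grab_frame('side')
print(np.mean(F),F,o['tcp_pos'],o['clock'])
```

```text
6.3202823936720165 [np.float64(5.8886024051169485), np.float64(6.3420518464120645), np.float64(6.511709486108511), np.float64(6.415466672341282), np.float64(6.443581558381276)] [0.5329 0.1903 0.1458] 20.925
```

Request:
send_rows(
  plan=[
    [0,0.05,0,0,0],
    [0,0,0,0,0],
    [0,0,0,0,0],
    [0,0,0,0,0],
  ],
)

```text
clock: 21.48
tcp_pos: [0.533, 0.1903, 0.1453]
orientation: [-1.167, -1.273, 1.272]
contact_force: [-0.9, -0.2, 7.3]
grip_width: 0.0123
```

Run:
```python
from h import *
tail('20')
F=[]
for i in range(5):
    o,R=st();F.append(o['contact_force'][2]);r.grab_frame('side')
print(np.mean(F),F,o['tcp_pos'],o['clock'])
a=cv2.imread('pics/s20.png')[195:265,240:340];cv2.imwrite('pics/s20c.png',cv2.resize(a,None,fx=8,fy=8,interpolation=cv2.INTER_CUBIC))
```

```text
tail move: x -2.7 y -30.6 z -9.5 mm scores 0.97 0.65
tcp stand 0.00012539903440459018 -0.0003233702809544292 0.14531999182505423 F [-0.5723 -0.2266  7.3309] t 21.575
7.040458315738528 [np.float64(7.330857974639592), np.float64(7.25705779602446), np.float64(7.421721878632204), np.float64(5.854997265950017), np.float64(7.337656663446368)] [0.5329 0.1903 0.1453] 21.775
```

View pics/s20c.png

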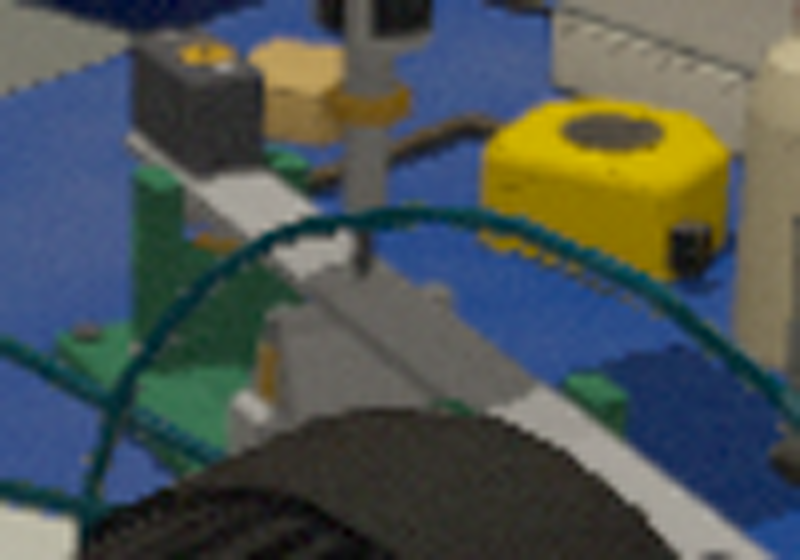

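Request:
send_rows(
  plan=[
    [0,-0.3,0,0,0],
    [0,-0.4,0,0,0],
    [0,-1.0,0,0,0],
    [0,-2.5,0,0,0],
    [0,-1.5,0,0,0],
    [0,0,0,0,0],
    [0,0,0,0,0],
  ],
)

```text
clock: 22.7
tcp_pos: [0.5321, 0.19, 0.2012]
orientation: [-1.166, -1.272, 1.274]
contact_force: [1.1, -0.3, -1.7]
grip_width: 0.0122
```

Run:
```python
from h import *
tail('21')
o,R=st();print(o['tcp_pos'],o['contact_force'],o['grip_width'],shift([.4218,.3397,.2018]),R[:,0])
g=r.grab_frame('side');print(proj(g,o['tcp_pos']-[0,0,.0857]))
a=cv2.imread('pics/s21.png')[175:265,230:340];cv2.imwrite('pics/s21c.png',cv2.resize(a,None,fx=7,fy=6.6,interpolation=cv2.INTER_CUBIC))
```

```text
tail move: x -2.6 y -30.8 z -10.0 mm scores 0.92 0.63
tcp stand -0.0008057948742960492 -0.000544169932780616 0.20097174636411727 F [-0.0363  0.4813 -1.0628] t 22.8
[0.532 0.19  0.201] [-0.0363  0.4813 -1.0628] 0.012144823575086276 [15.8694 -0.076   9.6873] [-0.0866  0.9962 -0.0005]
[284.924  205.6739]
```

View pics/s21c.png

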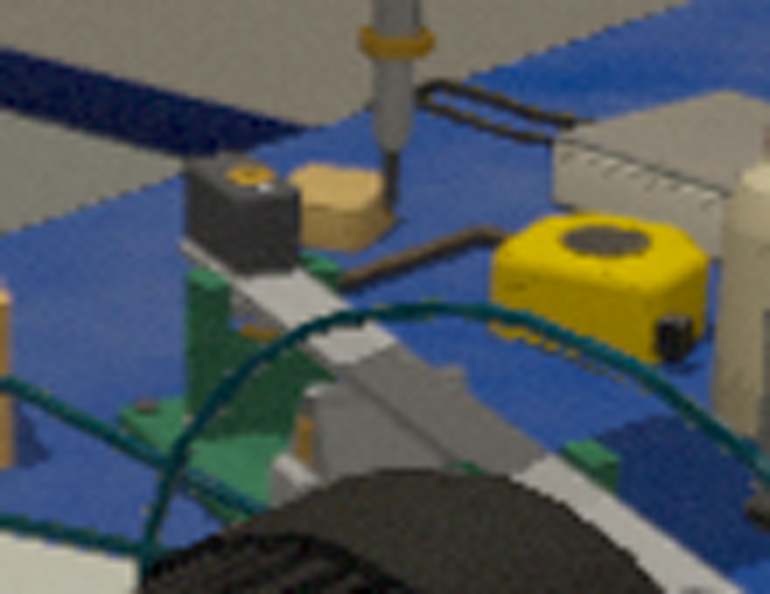

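Request:
send_rows(
  plan=[
    [2.0,0,1.2,0,0],
    [3.2,0,1.95,0,0],
    [3.5,0,2.15,0,0],
    [3.5,0,2.15,0,0],
    [2.6,0,1.6,0,0],
    [1.07,0,0.64,0,0],
    [0,0,0,0,0],
    [0,0,0,0,0],
    [0,0,0,0,0],
    [0,0,0,0,0],
  ],
)

```text
clock: 24.1
tcp_pos: [0.4229, 0.3392, 0.2019]
orientation: [-1.168, -1.272, 1.272]
contact_force: [0.3, -0.6, -1.2]
grip_width: 0.0119
```

Run:
```python
from h import *
P=[]
for i in range(3):
    o,R=st();P.append(o['tcp_pos']);g=grab('side','s22.png')
p=np.mean(P,0);print(p,o['clock'],R.T@(np.array([.4218,.3397,.2018])-p)*100,o['contact_force'])
a=cv2.imread('pics/s22.png')[140:230,160:280];cv2.imwrite('pics/s22c.png',cv2.resize(a,None,fx=6.6,fy=6.6,interpolation=cv2.INTER_CUBIC))
```

```text
[0.4228 0.3393 0.2019] 24.2 [0.0435 0.0106 0.0954] [-0.2276 -0.4939 -0.9045]
```

View pics/s22c.png

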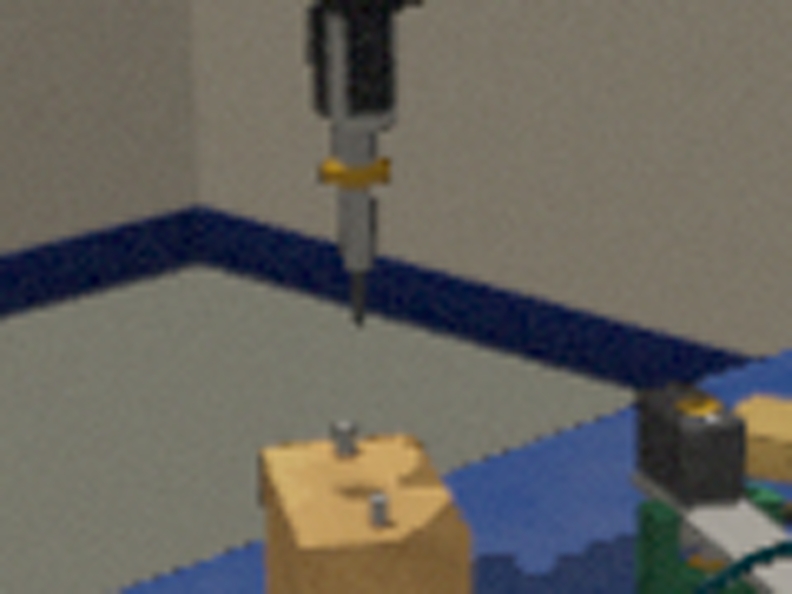

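Request:
send_rows(
  plan=[
    [0.04,1.5,0.09,0,0],
    [0,2.0,0,0,0],
    [0,1.3,0,0,0],
    [0,0.5,0,0,0],
    [0,0.5,0,0,0],
    [0,0,0,0,0],
  ],
)

```text
clock: 25.0
tcp_pos: [0.4215, 0.3402, 0.1439]
orientation: [-1.167, -1.273, 1.273]
contact_force: [-0.1, 0.0, -1.1]
grip_width: 0.0122
```

Run:
```python
from h import *
o,R=st();print(o['tcp_pos'],R.T@(np.array([.4220,.3397,.0937])-o['tcp_pos'])*100,o['contact_force'],o['moment'])
g=grab('side','s23.png')
a=cv2.imread('pics/s23.png')[160:240,170:270];cv2.imwrite('pics/s23c.png',cv2.resize(a,None,fx=7,fy=7,interpolation=cv2.INTER_CUBIC))
```

```text
[0.4215 0.3402 0.1439] [-0.0593  5.0165 -0.0481] [-0.0811  0.0125 -1.1052] [-0.0082 -0.0096 -0.0179]
```

View pics/s23c.png

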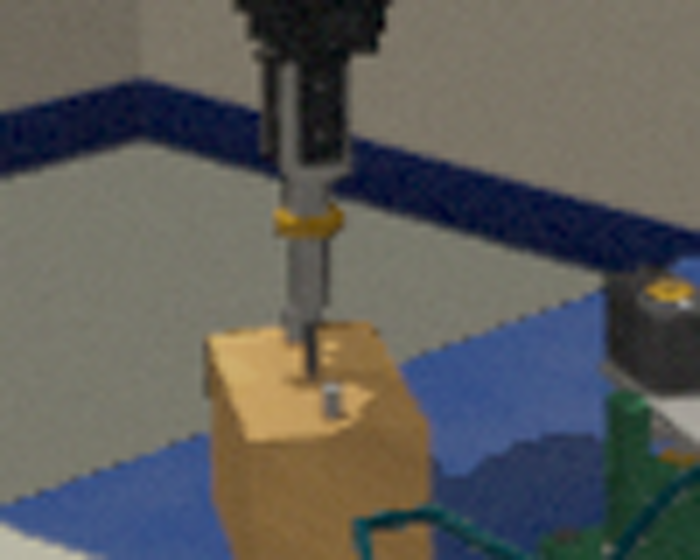

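Request:
send_rows(
  plan=[
    [-0.05,0.8,-0.05,0,0],
    [0,0.8,0,0,0],
    [0,0.8,0,0,0],
    [0,0,0,0,0],
  ],
)

```text
clock: 25.55
tcp_pos: [0.4215, 0.3393, 0.119]
orientation: [-1.167, -1.271, 1.274]
contact_force: [-0.7, -0.7, -0.1]
grip_width: 0.0118
```

Request:
send_rows(
  plan=[
    [0,0.7,0,0,0],
    [0,0.7,0,0,0],
    [0,0.6,0,0,0],
    [0,0.3,0,0,0],
    [0,0,0,0,0],
    [0,0,0,0,0],
  ],
)

```text
clock: 26.3
tcp_pos: [0.4221, 0.3399, 0.0971]
orientation: [-1.167, -1.273, 1.272]
contact_force: [-0.1, 0.8, -0.3]
grip_width: 0.0123
```

Run:
```python
from h import *
o,R=st();print(o['tcp_pos'],R.T@(np.array([.4220,.3397,.0937])-o['tcp_pos'])*100,o['contact_force'],o['moment'])
g=grab('side','s24.png')
a=cv2.imread('pics/s24.png')[160:240,170:270];cv2.imwrite('pics/s24c.png',cv2.resize(a,None,fx=7,fy=7,interpolation=cv2.INTER_CUBIC))
```

```text
[0.4221 0.3399 0.0971] [-0.0156  0.3363  0.0129] [-0.1098  0.769  -0.3157] [-0.0025  0.0123 -0.0144]
```

View pics/s24c.png

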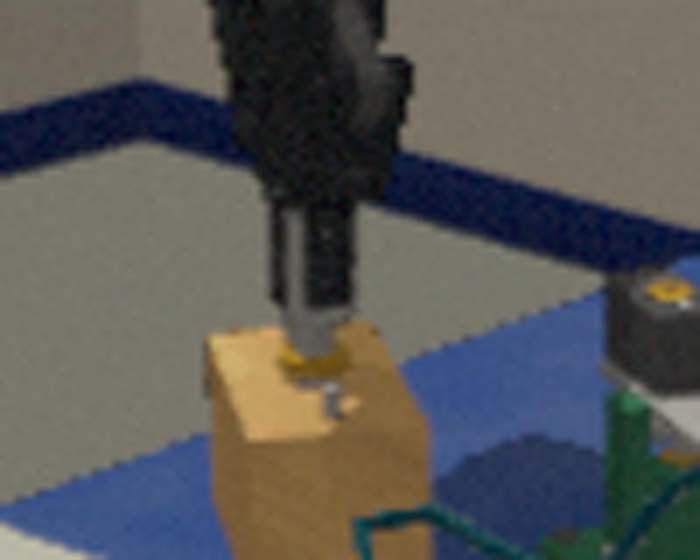

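Nearly seated, collar about 3 mm above the block. Lowering gently until it touches.

Request:
send_rows(
  plan=[
    [0,0.1,0,0,0],
    [0,0.1,0,0,0],
    [0,0.1,0,0,0],
    [0,0,0,0,0],
    [0,0,0,0,0],
  ],
)

```text
clock: 26.98
tcp_pos: [0.422, 0.3397, 0.0939]
orientation: [-1.167, -1.273, 1.273]
contact_force: [-0.0, -0.4, -1.0]
grip_width: 0.0121
```

Request:
send_rows(
  plan=[
    [0,0.05,0,0,0],
    [0,0,0,0,0],
    [0,0,0,0,0],
  ],
)

```text
clock: 27.35
tcp_pos: [0.422, 0.3398, 0.0938]
orientation: [-1.167, -1.273, 1.273]
contact_force: [-1.5, -1.6, 5.5]
grip_width: 0.0121
```

Request:
send_rows(
  plan=[
    [0,0,0,0,0.2],
    [0,0,0,0,0.3],
    [0,0,0,0,0.4],
    [0,0,0,0,0.45],
    [0,0,0,0,0.45],
  ],
)

```text
clock: 27.98
tcp_pos: [0.422, 0.3398, 0.0934]
orientation: [-1.167, -1.273, 1.273]
contact_force: [0.9, -0.1, -0.5]
grip_width: 0.0388
```

Run:
```python
from h import *
o,R=st();print(o['tcp_pos'],o['contact_force'],o['grip_width'])
g=grab('side','s25.png')
a=cv2.imread('pics/s25.png')[150:240,170:270];cv2.imwrite('pics/s25c.png',cv2.resize(a,None,fx=6.5,fy=6.5,interpolation=cv2.INTER_CUBIC))
```

```text
[0.422  0.3398 0.0934] [ 0.9239 -0.0636 -0.5229] 0.03884858891835549
```

View pics/s25c.png

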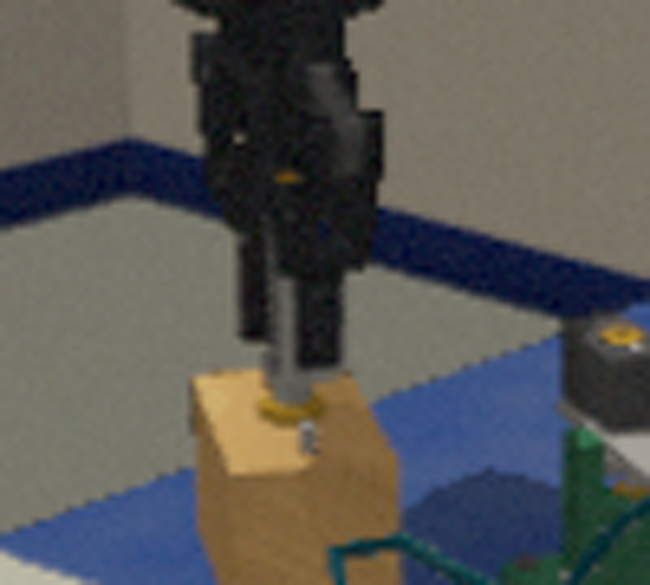

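Released and standing. Now straight up and away towards +y to clear the views.

Request:
send_rows(
  plan=[
    [0,-1.5,0,0,0.45],
    [0,-4.0,0,0,0.45],
    [0,-5.5,0,0,0.45],
    [0,-4.0,0,0,0.45],
    [5.0,0,2,0,0.45],
    [5.0,0,2,0,0.45],
    [5.0,0,2,0,0.45],
    [5.0,0,2,0,0.45],
    [3.0,0,0,0,0.45],
    [0,0,0,0,0.45],
    [0,0,0,0,0.45],
    [0,0,0,0,0.45],
  ],
)

```text
clock: 29.52
tcp_pos: [0.3234, 0.5607, 0.2438]
orientation: [-1.169, -1.271, 1.271]
contact_force: [0.3, -0.1, 0.6]
grip_width: 0.0385
```

Run:
```python
from h import *
tail('26')
a=cv2.imread('pics/t26.png')[110:290,130:430];cv2.imwrite('pics/t26c.png',cv2.resize(a,None,fx=2.6,fy=2.6,interpolation=cv2.INTER_CUBIC))
a=cv2.imread('pics/s26.png')[165:275,190:350];cv2.imwrite('pics/s26c.png',cv2.resize(a,None,fx=5,fy=5,interpolation=cv2.INTER_CUBIC))
a=cv2.imread('pics/t26.png')[235:285,195:260];cv2.imwrite('pics/t26b.png',cv2.resize(a,None,fx=10,fy=10,interpolation=cv2.INTER_CUBIC))
```

```text
tail move: x -2.6 y -30.8 z -10.0 mm scores 0.97 0.64
tcp stand -0.17620840062400936 0.387396010201792 0.24376747397035806 F [0.0038 0.0142 0.2864] t 29.625
```

View pics/t26c.png

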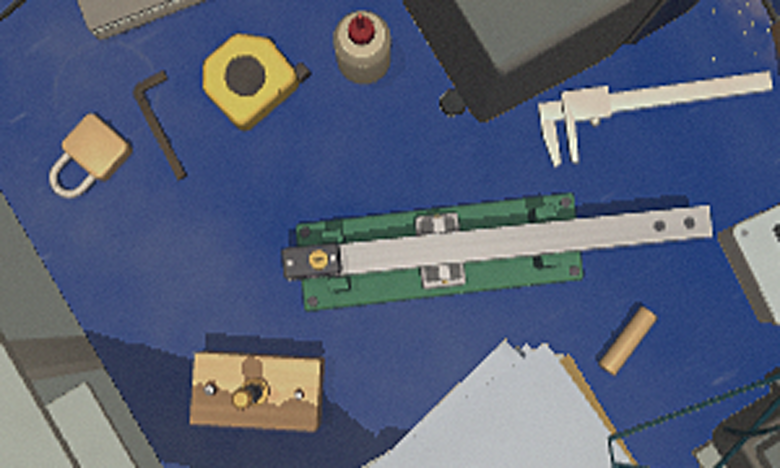

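View pics/s26c.png

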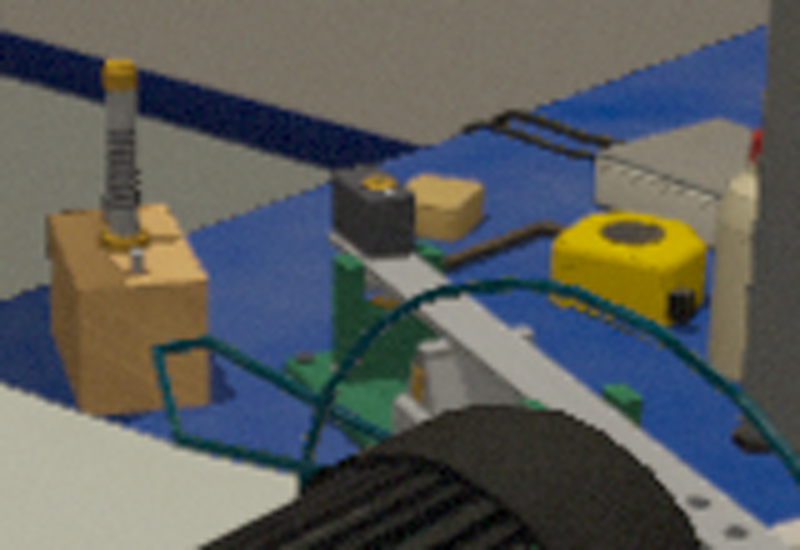

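View pics/t26b.png

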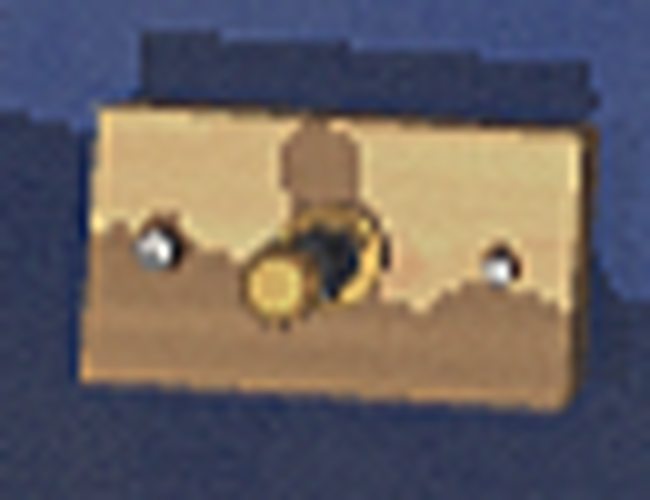

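```bash
python3 -c "
from bench import r
print(r.hand_in())"
```

```text
the job is handed in; nothing more can be done
None
```

The bar lies level on the ridge, the centre punch was pressed to firing depth on it within about 1 mm of the ridge's middle, and the punch is back in its block. I handed the job in at about 30 s; the hand-in reports no verdict.

- **Balance:** I slid the bar about 31 mm in small pushes on its lock end, letting go after each. Its tail dropped about 10 mm, which matches level, and it was at that same height in the pictures after the punching and just before hand-in. I pushed once more after it had begun to tip, without reading that measurement first. It still settled level.
- **Punch:** I pressed straight down with the tool 0.3–0.5 mm from the ridge's middle along the bar, by the arm's position and the top camera. The force rose to about 8.3 N, an estimated nib travel of 5.4 mm against the 4.5 mm firing point, and the bar stayed level. The nib's travel is inferred from force and tool travel; I could not see the dent.
- **End state:** The punch stands upright with its collar on the block, and its cap is within a pixel of where it was in the first picture. The bystanders look unmoved.
- **Disagreement:** The side camera put the ridge about 1.4 pixels lower than the top camera did. It is a poor measure of position along the bar, so I relied on the top camera and the contact force.

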